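# Make ready a potting run

### The job

Make the filling bench ready for a potting run: set every grey plastic potting box open side up in a pocket of the aluminium nest tray, then push the loaded tray along the bench into the fenced corner beside the gun stand, and raise the dosing controller's display lid to about 60 degrees so that the operator can read it. Leave the tape roll, mug, bottle and can where they are.

Things in the scene. Friction and masses are not known exactly. Their poses are not given: they have to be found in the camera images.
- box0: potting box: grey plastic square cup, 48 x 48 mm outside, 40 mm deep, walls and bottom 4 mm, 40 g, one face open. Origin: centre of the outside of its closed bottom; +z points from the bottom out through the open face (rim at z = +40 mm); x, y square to the side walls. At the start it lies on a side wall, open face toward the robot's left (+y) within about 35 degrees. May be absent.
- box1: potting box: grey plastic square cup, 48 x 48 mm outside, 40 mm deep, walls and bottom 4 mm, 40 g, one face open. Origin: centre of the outside of its closed bottom; +z points from the bottom out through the open face (rim at z = +40 mm); x, y square to the side walls. At the start it lies on a side wall, open face toward the robot's left (+y) within about 35 degrees. May be absent.
- box2: potting box: grey plastic square cup, 48 x 48 mm outside, 40 mm deep, walls and bottom 4 mm, 40 g, one face open. Origin: centre of the outside of its closed bottom; +z points from the bottom out through the open face (rim at z = +40 mm); x, y square to the side walls. At the start it lies on a side wall, open face toward the robot's left (+y) within about 35 degrees. May be absent.
- box3: potting box: grey plastic square cup, 48 x 48 mm outside, 40 mm deep, walls and bottom 4 mm, 40 g, one face open. Origin: centre of the outside of its closed bottom; +z points from the bottom out through the open face (rim at z = +40 mm); x, y square to the side walls. At the start it lies on a side wall, open face toward the robot's left (+y) within about 35 degrees. May be absent.
- tray: nest tray: flat aluminium plate, 160 x 160 x 16 mm, about 0.6 kg, loose on the bench, with four square pockets 52 x 52 mm, 8 mm deep, two by two, 84 mm apart in x and y. Origin: centre of its underside, z up.
- pocket0 (a point): centre of the floor of the tray's pocket 0, at tray x +42, y +42, z +8 mm; axes as the tray's
- pocket1 (a point): centre of the floor of the tray's pocket 1, at tray x +42, y -42, z +8 mm; axes as the tray's
- pocket2 (a point): centre of the floor of the tray's pocket 2, at tray x -42, y +42, z +8 mm; axes as the tray's
- pocket3 (a point): centre of the floor of the tray's pocket 3, at tray x -42, y -42, z +8 mm; axes as the tray's
- bay: filling bay, fixed: a grey tape outline of the tray on the bench in the corner of two low steel fences, beside the gun stand. Origin: where the tray's origin belongs; axes as the homed tray's. Fences 12 mm thick, 22 mm high; inner faces at x = +82 and y = +82 mm, 2 mm beyond the homed tray's edges; -x and -y sides open. Gun stand (275 mm tall) beyond the y fence.
- display (a joint): hinge angle of the controller's display lid: 0 is shut (flat), grows as its front edge rises; stiff hinge, stays where it is left (0.7 N m of friction)
- display_handle (a point): middle of the round steel bar handle, 90 mm long, level, 35 mm in front of the display lid's front edge, parallel to the hinge, 185 mm from it. The lid is a panel 150 x 180 x 14 mm on a grey controller case 70 mm high. x axis: toward the hinge in the plane of the lid; y: along the bar
- display_hinge (a point): middle of the lid's hinge axis at the back of the controller, 70 mm above the bench; axes turn with the lid: y along the hinge axis, x in the plane of the lid away from the handle, so the handle lies at x = -185 mm, z = +10 mm
- tape: bystander: roll of tape lying flat, 92 mm across, 24 mm high; origin: centre of its underside
- mug: bystander: white mug, 76 mm across, 90 mm high; origin: centre of its underside
- flask: bystander: white bottle, 64 mm across, 170 mm high; origin: centre of its underside
- can: bystander: plain metal can, 56 mm across, 100 mm high; origin: centre of its underside

How it is judged:
By the outcome, as a careful person would: the job done as asked, in the order asked, and still so for the second after the job is handed in, with the robot touching nothing.
Of box0, box1, box2, box3 only 3 to 4 are there at a start; the rules pass over those that are not, and their reading is None.
At some moment in a run one of box0, box1, box2, box3 may be knocked a few centimetres aside while the robot is not near it.
Once in a run the grip may slacken for a moment while it holds something.
It also fails if it takes over 210 s, if anything falls off the work surface, if the arm or the gripper's body presses on something with over 40 N, if the wrist force passes 120 N, or if a joint passes its speed limit or range.

### The arm

A 7-joint arm with a two-finger parallel gripper is mounted at the origin on the work surface. World frame = base frame: x ahead of the robot, y to its left, z up, the work surface at z = 0. Lengths are in mm, angles in rad, forces in N, time in s.
With the tool pointing down it reaches from about 400 to 875 mm from the base axis. Payload 4.4 kg.
Tool frame: the origin (TCP) lies at the very end of the fingers, on their centre line; the grasp point (between the pads) lies 19 mm behind it (ctrl.pinch_z is the z of the grasp point in the tool frame, in mm); z points along the fingers, x is the direction in which the jaws open and shut, and the axes are right-handed (so a half turn about z gives the same grasp; the last joint's range is limited). The gripper opens to 85 mm and grips with 20 to 120 N. Pads are 22 mm wide; open, the fingers measure 114 mm over their backs; the gripper's body (76 mm by 85 mm) begins 54 mm behind the grasp point. The pads swing forward as they close: fully open they stand 13 mm farther back than shut.
Start: joints at [1.234, 0.628, 0.038, 1.517, -0.027, 0.996, -0.02], TCP at [173.904, -626.319, 231.313] pointing down, gripper open.
Joint ranges: [-3.06, 3.06], [-0.37, 2.12], [-1.25, 1.32], [0.18, 2.47], [-1.1, 4.24], [0.23, 1.98], [-2.94, 2.94]. Speed limits (rad/s): [2.57, 2.57, 3.14, 3.14, 3.14, 3.14, 3.14].

### API

Orientations are given as [roll, pitch, yaw] about the fixed x, y, z axes, in that order (R = Rz(yaw) Ry(pitch) Rx(roll)).
In Python, from cell import sensors, get_image, order, ctrl gives the robot as it stands.
- The arm moves only by the tool arm_command, never from a script. Its argument "rows" is a list that holds one entry, the list of rows, each a list of 6 numbers: the shift along the tool's x, y, z in mm, then the turn, a rotation vector about the tool's x, y, z in degrees. A call has 1 to 20 rows; each row is the pose to reach, as a shift and turn from the pose commanded when the call began, along the tool's axes at that moment; what a row does not reach only later rows make up. A row lasts 1/12 s, in which the tool goes at most 41.7 mm and 7.16 degrees, less where a joint would pass 70% of its speed; a pose out of reach is approached as far as the arm can. A call with a gripper value outside its range is refused whole. "claw" is the opening, from -1 (shut) to 1 (fully open), set as the call begins (left out, the last holds). The fingers move at their own pace and stop on an object; the grip force is fixed at half the most. Time passes only in rows, so rows that repeat a pose let the fingers close. It gives the time, the measured TCP pose, the force and the opening at its end, in the units of the state.
- sensors.read_state(): the state, without advancing time (a new reading comes with each control period).
- get_image(name): name is "scene" or "top"; returns a dict with "pixels" (420x560x3 uint8, red, green, blue), "z_map" (420x560 float32, mm along the optical axis (not along the pixel's ray), 0 where there is no reading), "K" (3x3 intrinsics, pixels), "k1" (the pictures are not rectified: a ray, as slopes to the right and down, at radius r is drawn at 1 + k1 r^2 times it, then the intrinsics apply), "pose" (4x4, takes a point from camera to world coordinates). Camera axes: x right, y up, looking along -z (the intrinsics and any distortion apply to the point x, -y, -z); pixel columns grow to the right and rows downward; lengths in mm; the calibration is good to about 2 mm. A picture is of the moment at which its call begins.
- order.finish_job(): hands the job in, once; it reports no verdict.
The state is a dict: "clock": time; "qpos": joint angles; "qd": joint speeds; "tau": joint torques, N m; "eef_pos": TCP position; "tool_rot": TCP orientation; "force": force on the tool from outside, world axes, zero at the start; "torque": the same for the moment, N m; "width": finger opening in mm.
Only numpy, scipy, OpenCV 4.12 (cv2) and the standard library are available. Lean on these libraries where they do the work, as an engineer would, in place of code of your own. Each camera call takes 0.05 s, during which the arm holds its last target.

## Working session

There is one attempt and no reset: what is moved stays moved. The work goes in short steps, Python scripts to look and compute and a tool call to move; the robot and the scene stay as the last step left them, time stands still between calls to the robot, and variables do not carry over. Pictures are saved under pics/ and viewed, and the job is handed in when it is done.

Besides the shell and the picture viewer there is one more tool, called after "Call:" as a command line: name --argument value ..., lists and objects as JSON in quotes. arm_command: Moves the arm, as the interface text tells. Its arguments: {"type":"object","properties":{"rows":{"type":"array","items":{"type":"array","items":{"type":"array","items":{"type":"number"}}}},"claw":{"type":"number"}},"required":["rows"]}

```bash
ls; mkdir -p pics; python3 - <<'E'
from cell import sensors,get_image,order,ctrl
import cv2
print(sensors.read_state()); print(ctrl.pinch_z)
for n in("scene","top"):
    d=get_image(n); cv2.imwrite(f"pics/{n}0.png",d["pixels"][:,:,::-1]); print(n,d["K"],d["k1"],d["pose"])
E
```

```text
pics
{'clock': 0.0, 'qpos': array([ 1.2342162 ,  0.62936251,  0.03843505,  1.51838401, -0.02696994,
        0.99630212, -0.02005069]), 'qd': array([-1.35228828e-04,  9.56598983e-04, -9.43413110e-04,  9.22496150e-05,
        1.40730215e-03,  1.69899683e-04, -2.10450400e-03]), 'tau': array([-4.29026049e-04, -5.63392067e+01,  1.22561730e+00, -1.93446529e+01,
        1.08120090e-02,  1.04862874e-02,  2.48188917e-05]), 'eef_pos': array([ 173.71634055, -625.6952853 ,  230.37324271]), 'tool_rot': array([ 3.14154455e+00,  1.93752979e-03, -1.30004536e+00]), 'force': array([-0.6979474 ,  0.50056813, -0.29866556]), 'torque': array([0.05004354, 0.05180561, 0.04961576]), 'width': 85.63317162761287}
-18.700000000000003
scene [[403.67066372   0.         284.54389367]
 [  0.         403.67066372 214.80794648]
 [  0.           0.           1.        ]] 0.027134370662465247 [[ 5.06450316e-01 -6.89554688e-01  5.17708808e-01  1.21356593e+03]
 [ 8.62129681e-01  4.15739818e-01 -2.89642567e-01 -3.55254904e+02]
 [-1.55077754e-02  5.93021699e-01  8.05037125e-01  1.04091542e+03]
 [ 0.00000000e+00  0.00000000e+00  0.00000000e+00  1.00000000e+00]]
top [[461.68953192   0.         283.12633216]
 [  0.         461.68953192 210.23010117]
 [  0.           0.           1.        ]] -0.026280910986032174 [[ 5.44795562e-03  9.86062065e-01 -1.66288676e-01  3.06956584e+02]
 [-9.99981923e-01  5.79517334e-03  1.60289596e-03 -1.88101832e+01]
 [ 2.54422660e-03  1.66276937e-01  9.86075812e-01  1.61388166e+03]
 [ 0.00000000e+00  0.00000000e+00  0.00000000e+00  1.00000000e+00]]
```

View pics/scene0.png

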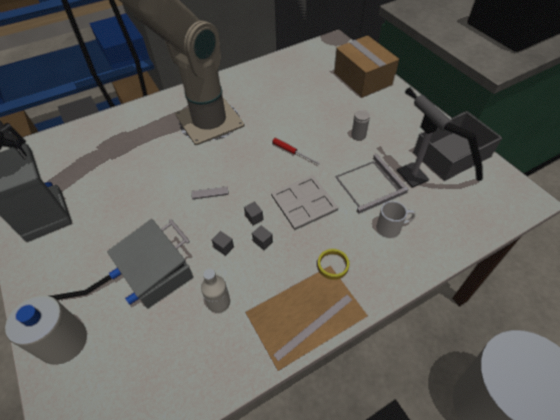

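View pics/top0.png

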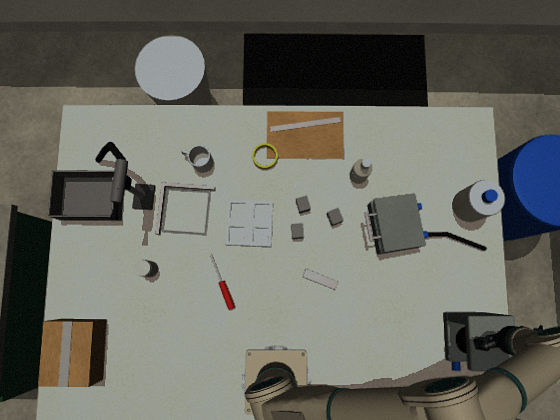

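```bash
cat > h.py <<'E'
from cell import sensors,get_image,order,ctrl
import numpy as np, cv2
from scipy.spatial.transform import Rotation as R
def undist(d,uv):
    K=d["K"]; uv=np.atleast_2d(np.asarray(uv,float))
    return cv2.undistortPoints(uv.reshape(-1,1,2),K,np.array([d["k1"],0,0,0.])).reshape(-1,2)
def ray(d,uv):
    s=undist(d,uv); P=d["pose"]
    dirs=np.c_[s[:,0],-s[:,1],-np.ones(len(s))]@P[:3,:3].T
    return P[:3,3],dirs
def onplane(d,uv,z):
    o,r=ray(d,uv); t=(z-o[2])/r[:,2]; return o+r*t[:,None]
def cloud(d):
    h,w=d["z_map"].shape; v,u=np.mgrid[:h,:w]
    o,r=ray(d,np.c_[u.ravel(),v.ravel()]); return (o+r*d["z_map"].reshape(-1,1)).reshape(h,w,3)
def proj(d,p):
    P=d["pose"]; c=(np.atleast_2d(p)-P[:3,3])@P[:3,:3]
    return cv2.projectPoints(np.c_[c[:,0],-c[:,1],-c[:,2]].reshape(-1,1,3),np.zeros(3),np.zeros(3),d["K"],np.array([d["k1"],0,0,0.]))[0].reshape(-1,2)
def crop(d,name,u0,u1,v0,v1,s):
    cv2.imwrite(f"pics/{name}.png",cv2.resize(d["pixels"][v0:v1,u0:u1,::-1],None,fx=s,fy=s,interpolation=cv2.INTER_CUBIC))
def st():
    s=sensors.read_state(); print("t",round(s["clock"],2),"tcp",s["eef_pos"].round(1),"rpy",np.degrees(s["tool_rot"]).round(1),"F",s["force"].round(1),"w",round(s["width"],1)); return s
E
python3 - <<'E'
from h import *
d=get_image("top"); crop(d,"t1",140,440,170,290,2.6)
c=cloud(d)
for uv in [(303,202),(334,215),(297,229),(250,224),(187,210),(397,222),(370,224),(265,156),(197,158),(360,170),(148,269),(320,279),(300,300)]:
    print(uv,c[uv[1],uv[0]].round(1))
d=get_image("scene"); crop(d,"s1",90,430,140,310,2.3)
E
```

```text
(303, 202) [599.7 -89.7  50.7]
(334, 215) [ 554.5 -195.6   53.7]
(297, 229) [506.4 -69.2  46.6]
(250, 224) [526.7  93.9  17.7]
(187, 210) [576.4 317.7   9. ]
(397, 222) [ 524.1 -398.1  105.1]
(370, 224) [ 531.1 -327.9    3.3]
(265, 156) [778.2  45.3  -1.9]
(197, 158) [767.4 290.1   5.2]
(360, 170) [ 694.5 -275.6  127.3]
(148, 269) [365.3 418.7  99. ]
(320, 279) [ 338.3 -149.6    9.1]
(300, 300) [266.7 -81.    3.4]
```

View pics/t1.png

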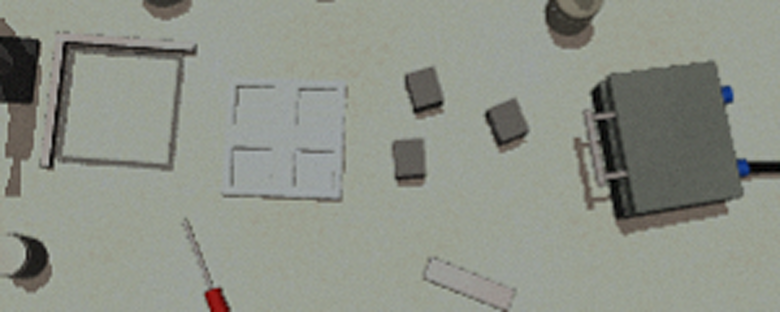

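View pics/s1.png

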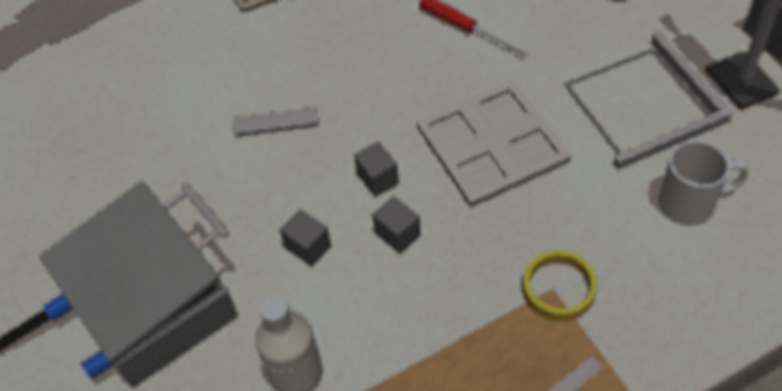

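```bash
python3 - <<'E'
from h import *
print([a for a in dir(ctrl) if a[0]!='_'],[a for a in dir(sensors) if a[0]!='_'])
d=get_image("top"); e=get_image("scene")
print(proj(d,[[597,-90,48],[552,-197,48],[505,-70,48]]).round(),proj(e,[[597,-90,48],[552,-197,48],[505,-70,48]]).round())
crop(d,"t2",285,355,185,245,11); crop(e,"s2",205,280,195,260,10)
E
```

```text
['MotionError', 'pinch_z'] ['read_state']
[[303. 203.]
 [334. 216.]
 [297. 229.]] [[262. 233.]
 [222. 238.]
 [253. 209.]]
```

View pics/t2.png

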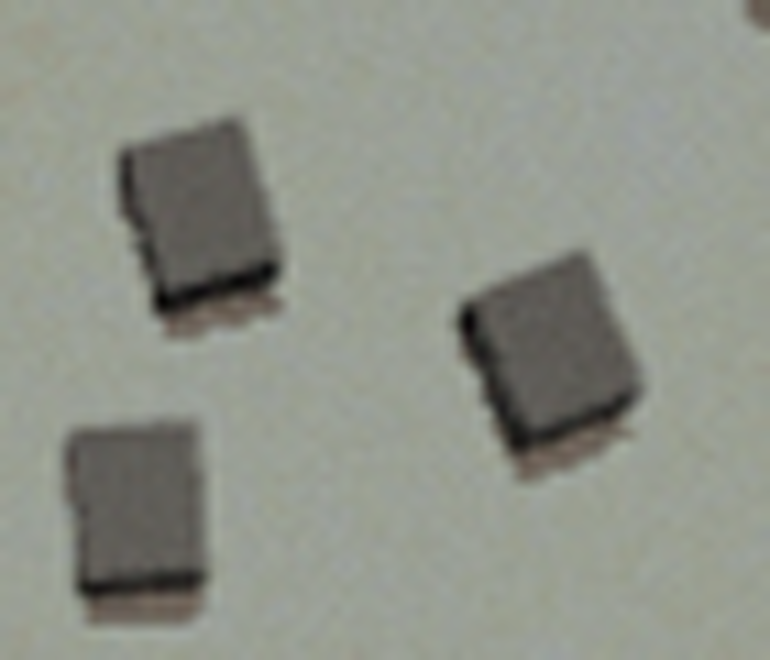

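View pics/s2.png

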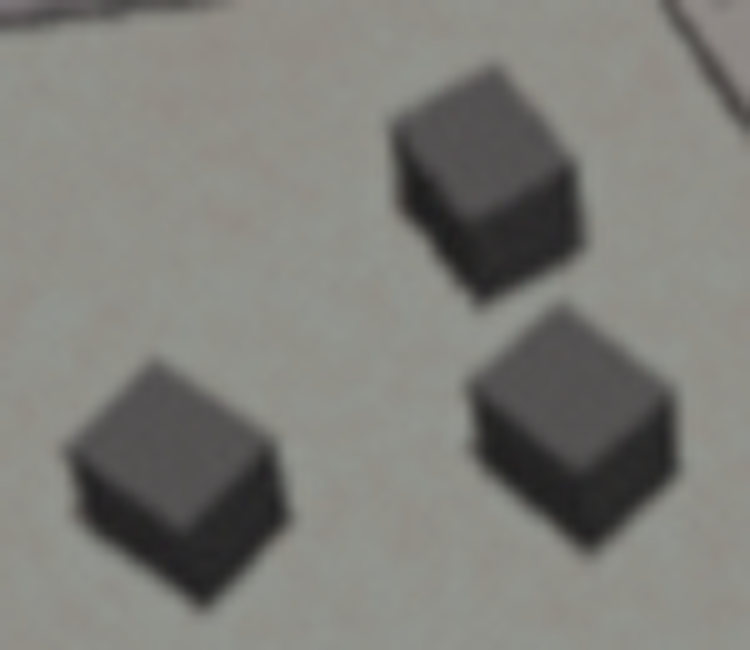

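```bash
cat >> h.py <<'E'
def topfaces(d,roi,z,lo,hi,amin,s=8):
    u0,u1,v0,v1=roi
    g=cv2.cvtColor(d["pixels"],cv2.COLOR_RGB2GRAY)[v0:v1,u0:u1]
    b=cv2.resize(g,None,fx=s,fy=s,interpolation=cv2.INTER_CUBIC)
    m=((b>lo)&(b<hi)).astype(np.uint8)
    m=cv2.morphologyEx(m,cv2.MORPH_OPEN,np.ones((s*3+1,)*2,np.uint8))
    out=[]
    for c in cv2.findContours(m,cv2.RETR_EXTERNAL,cv2.CHAIN_APPROX_NONE)[0]:
        if cv2.contourArea(c)<amin*s*s: continue
        p=c.reshape(-1,2).astype(float); uv=(p+0.5)/s-0.5+[u0,v0]
        w=onplane(d,uv,z)[:,:2]
        r=cv2.minAreaRect(w.astype(np.float32)); M=cv2.moments(w.astype(np.float32).reshape(-1,1,2))
        out.append((np.array(r[0]),np.array([M["m10"],M["m01"]])/M["m00"],r[1],r[2],M["m00"]**.5))
    return out
E
python3 - <<'E'
from h import *
for n,roi in (("top",(285,355,185,245)),("scene",(205,280,195,260))):
    d=get_image(n)
    g=cv2.cvtColor(d["pixels"],cv2.COLOR_RGB2GRAY)
    for r in topfaces(d,roi,48,62 if n=="top" else 55,116 if n=="top" else 112,40): print(n,[np.round(x,1) for x in r])
E
```

```text
top [array([502.6, -68.3]), array([502.9, -68.4]), array([46.6, 42.3]), np.float64(3.7), np.float64(42.7)]
top [array([ 553.3, -199.8]), array([ 553.3, -200. ]), array([47.4, 41.2]), np.float64(21.2), np.float64(41.8)]
top [array([596.4, -89.1]), array([596.5, -89.3]), array([47.5, 40. ]), np.float64(16.9), np.float64(41.4)]
scene [array([ 555.8, -201.3]), array([ 555.8, -201.3]), array([49. , 41.1]), np.float64(22.2), np.float64(43.0)]
scene [array([598.9, -91. ]), array([598.7, -90.8]), array([49.9, 42.2]), np.float64(17.7), np.float64(43.3)]
scene [array([504.9, -71.2]), array([504.6, -71.1]), array([50.3, 42.6]), np.float64(6.1), np.float64(43.4)]
```

```bash
python3 - <<'E'
from h import *
d=get_image("top"); e=get_image("scene")
crop(d,"t3",220,285,195,255,12); crop(e,"s3",265,345,170,235,9.5);crop(d,"t4",150,225,178,242,10); crop(e,"s4",325,420,145,220,8)
E
```

```text
(no output)
```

View pics/t3.png

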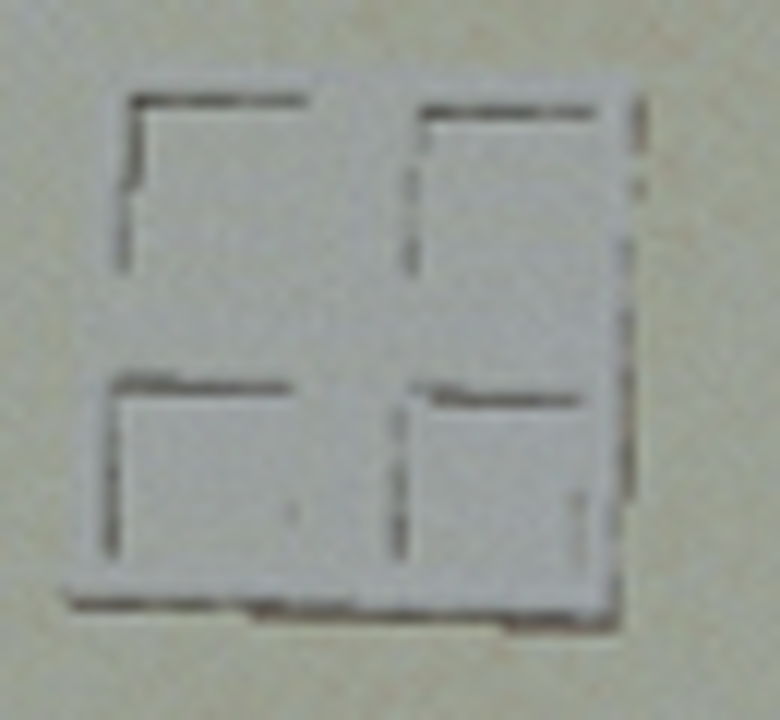

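View pics/s3.png

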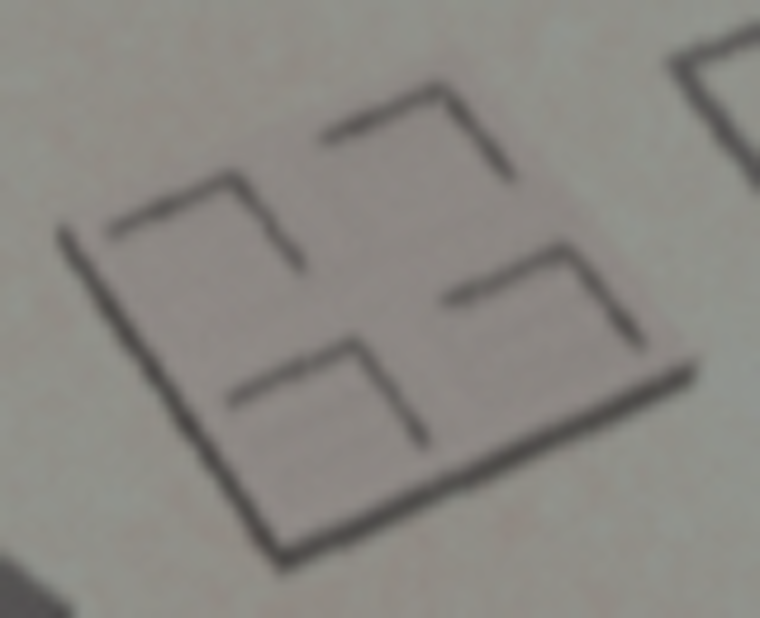

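View pics/t4.png

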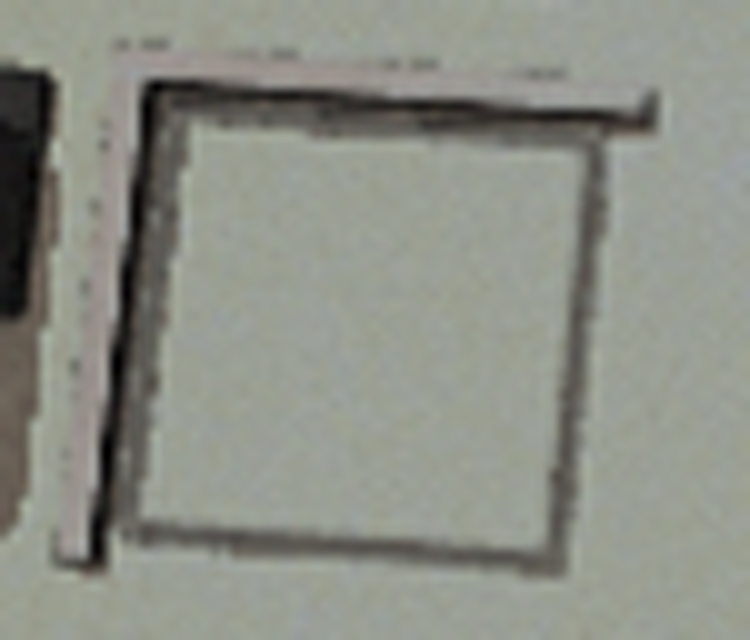

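View pics/s4.png

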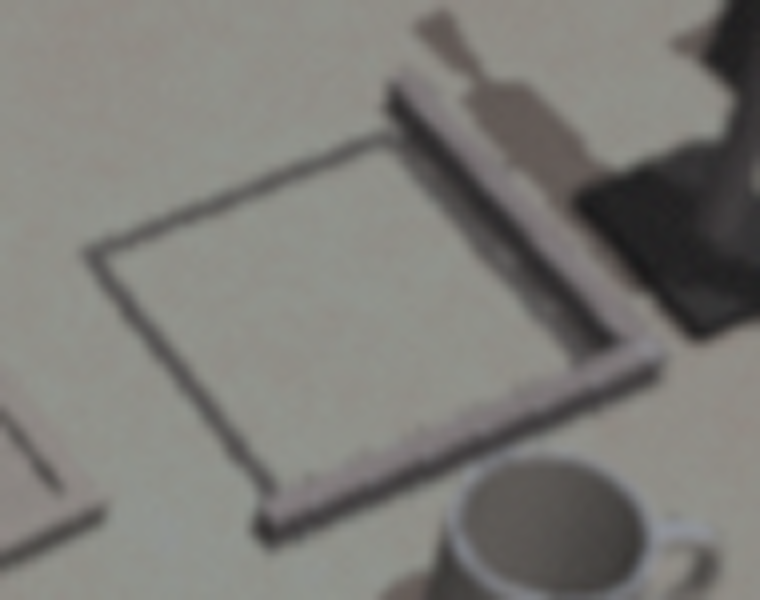

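```bash
python3 - <<'E'
from h import *
d=get_image("top"); e=get_image("scene")
def px(p,o,s): return (np.array(p,float)+.5)/s-.5+o
a=onplane(e,px([(440,87),(235,175),(567,244),(352,342)],(265,170),9.5),13)[:,:2]
b=onplane(d,px([(133,99),(417,111),(112,384),(402,395)],(220,195),12),13)[:,:2]
for n,w,off in(("scene",a,(-26,26)),("top",b,(26,26))):
    # indices order
    print(n,w.round(1).tolist())
    D=np.linalg.norm(w[:,None]-w[None],axis=2); print(D.round(1)[0], D.round(1)[3])
    # fit rigid: assign pocket signs
    c=w.mean(0); sg=np.sign(w-c)*42+np.array(off)
    H=(w-c).T@(sg-sg.mean(0)); ang=-np.arctan2(H[0,1]-H[1,0],H[0,0]+H[1,1])
    Rm=np.array([[np.cos(ang),-np.sin(ang)],[np.sin(ang),np.cos(ang)]])
    for s in(1,-1):
        Rm=np.array([[np.cos(s*ang),-np.sin(s*ang)],[np.sin(s*ang),np.cos(s*ang)]])
        t=c-Rm@sg.mean(0); print(s,np.degrees(s*ang).round(2),t.round(1),np.abs(w-(sg@Rm.T+t)).max().round(2))
# outer corners
print("tray top bottom edge",onplane(d,px([(66,598),(618,612)],(220,195),12),16).round(1).tolist())
print("tray scene corners z0",onplane(e,px([(283,572),(697,372),(58,232)],(265,170),9.5),np.array([0.])).round(1).tolist())
# bay outline outer corners
print("bay top", onplane(d,px([(123,543),(566,572),(608,140)],(150,178),10),0).round(1).tolist())
print("bay scene", onplane(e,px([(85,252),(272,492),(392,135)],(325,145),8),0).round(1).tolist())
print("fence top inner z22: +y fence", onplane(d,px([(145,85),(90,560)],(150,178),10),22).round(1).tolist(),"+x fence",onplane(d,px([(145,85),(650,112)],(150,178),10),22).round(1).tolist())
E
```

```text
scene [[467.8, 167.6], [465.1, 84.2], [551.0, 166.1], [549.0, 80.3]]
[  0.   83.4  83.2 119.2] [119.2  84.   85.9   0. ]
1 -1.72 [533.4  97.8] 1.04
-1 1.72 [535.   99.3] 3.55
top [[602.4, 163.9], [599.3, 80.3], [518.0, 167.9], [515.3, 83.4]]
[  0.   83.6  84.6 118.6] [118.6  84.1  84.6   0. ]
1 -2.2 [531.8  98.9] 0.47
-1 2.2 [533.8  96.9] 3.69
tray top bottom edge [[455.2, 179.3, 16.0], [452.1, 19.8, 16.0]]
tray scene corners z0 [[609.8, 16.1, 0.0], [612.1, 179.3, 0.0], [445.9, 23.3, 0.0]]
bay top [[499.4, 405.2, 0.0], [490.1, 248.6, 0.0], [645.2, 238.8, 0.0]]
bay scene [[491.5, 252.0, 0.0], [637.7, 242.5, 0.0], [504.7, 406.4, 0.0]]
fence top inner z22: +y fence [[659.5, 399.6, 22.0], [490.8, 410.6, 22.0]] +x fence [[659.5, 399.6, 22.0], [650.8, 220.8, 22.0]]
```

```bash
cat >> h.py <<'E'
def to(pos,rpy_deg,label=""):
    """shift/turn in tool axes from the measured pose to a TCP target"""
    s=sensors.read_state(); Rc=R.from_euler("xyz",s["tool_rot"]); Rt=R.from_euler("xyz",np.radians(rpy_deg))
    sh=Rc.inv().apply(np.array(pos)-s["eef_pos"]); tu=np.degrees((Rc.inv()*Rt).as_rotvec())
    print(label,"shift",sh.round(1),"turn",tu.round(1),"rows>=",np.ceil(max(np.linalg.norm(sh)/41.7,np.linalg.norm(tu)/7.16)))
def zt(rpy_deg): return R.from_euler("xyz",np.radians(rpy_deg)).apply([0,0,1])
def pickpose(c,psi,back=0,h=12,z=25,roll=135):
    o=np.array([-np.sin(np.radians(psi)),np.cos(np.radians(psi)),0]); G=np.array([c[0],c[1],z])+h*o
    rpy=[roll,0,psi]; return G+(18.7-back)*zt(rpy),rpy
E
python3 - <<'E'
from h import *
st()
p,r=pickpose((504,-70),5,back=90); print(p); to(p,r)
E
```

```text
t 0.6 tcp [ 173.9 -626.3  231.3] rpy [-180.    -0.   -74.5] F [-0.6 -0.7 -0.5] w 85.4
[498.56002498  -7.82080094  75.4167135 ]
 shift [-509.1 -478.2  155.9] turn [-37.4  31.1 -75.1] rows>= 18.0
```

```bash
python3 - <<'E'
from h import *
p,r=pickpose((504,-70),5,back=90); p[2]=190; to(p,r)
E
```

```text
shift [-509.1 -478.2   41.3] turn [-37.4  31.1 -75.1] rows>= 17.0
```

Call:
arm_command --rows '[[[-509,-478,41,-37.4,31.1,-75.1],[-509,-478,41,-37.4,31.1,-75.1],[-509,-478,41,-37.4,31.1,-75.1],[-509,-478,41,-37.4,31.1,-75.1],[-509,-478,41,-37.4,31.1,-75.1],[-509,-478,41,-37.4,31.1,-75.1],[-509,-478,41,-37.4,31.1,-75.1],[-509,-478,41,-37.4,31.1,-75.1],[-509,-478,41,-37.4,31.1,-75.1],[-509,-478,41,-37.4,31.1,-75.1],[-509,-478,41,-37.4,31.1,-75.1],[-509,-478,41,-37.4,31.1,-75.1],[-509,-478,41,-37.4,31.1,-75.1],[-509,-478,41,-37.4,31.1,-75.1],[-509,-478,41,-37.4,31.1,-75.1],[-509,-478,41,-37.4,31.1,-75.1],[-509,-478,41,-37.4,31.1,-75.1],[-509,-478,41,-37.4,31.1,-75.1],[-509,-478,41,-37.4,31.1,-75.1],[-509,-478,41,-37.4,31.1,-75.1]]]' --claw 1

```text
clock: 2.27
eef_pos: [499.0, -6.7, 190.0]
tool_rot: [2.357, -0.001, 0.089]
force: [-0.9, -0.9, -0.2]
width: 85.6
```

```bash
python3 - <<'E'
from h import *
s=st(); print(s["qpos"].round(2))
d=get_image("scene"); crop(d,"s5",90,430,60,310,2.3)
p,r=pickpose((504,-70),5,back=60);to(p,r)
p,r=pickpose((504,-70),5,back=0);to(p,r)
E
```

```text
t 2.27 tcp [499.   -6.7 190. ] rpy [135.   -0.    5.1] F [-0.9 -0.9 -0.2] w 85.6
[-0.61  0.68  0.14  1.97  0.76  1.   -0.98]
 shift [  0.6 -81.8 110.8] turn [0. 0. 0.] rows>= 4.0
 shift [  0.7 -81.9 170.8] turn [0. 0. 0.] rows>= 5.0
```

View pics/s5.png

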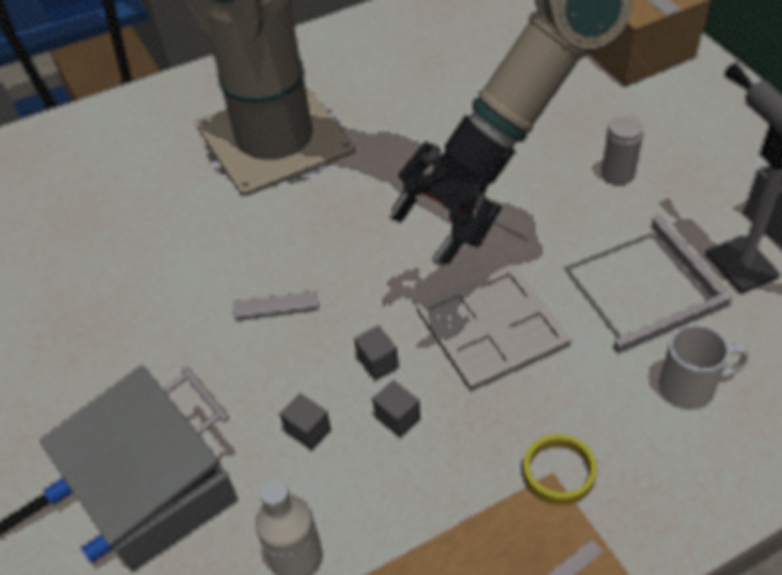

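Call:
arm_command --rows '[[[0,-41,55,0,0,0],[0.5,-82,111,0,0,0],[0.7,-82,111,0,0,0],[0.7,-82,130,0,0,0],[0.7,-82,150,0,0,0],[0.7,-82,163,0,0,0],[0.7,-82,171,0,0,0],[0.7,-82,171,0,0,0]]]'

```text
clock: 2.98
eef_pos: [503.2, -73.5, 11.5]
tool_rot: [2.354, 0.002, 0.084]
force: [0.1, 0.3, 0.3]
width: 85.2
```

```bash
python3 - <<'E'
from h import *
s=st()
d=get_image("scene"); crop(d,"s6",205,300,170,250,8)
p,r=pickpose((504,-70),5,back=0);to(p,r)
E
```

```text
t 2.98 tcp [503.2 -73.5  11.5] rpy [1.349e+02 1.000e-01 4.800e+00] F [0.1 0.3 0.3] w 85.2
 shift [ 0.3 -0.6 -0.5] turn [ 0.1  0.1 -0. ] rows>= 1.0
```

View pics/s6.png

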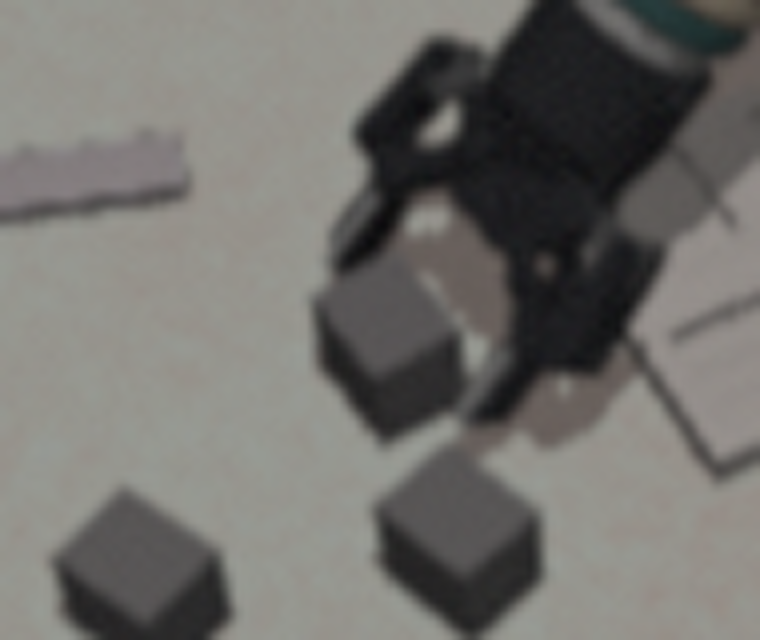

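Call:
arm_command --rows '[[[0.3,-0.5,3,0,0,0],[0.3,-0.5,3,0,0,0],[0.3,-0.5,3,0,0,0],[0.3,-0.5,3,0,0,0],[0.3,-0.5,3,0,0,0],[0.3,-0.5,3,0,0,0],[0.3,-0.5,3,0,0,0],[0.3,-0.5,3,0,0,0],[0.3,-0.5,3,0,0,0],[0.3,-0.5,3,0,0,0]]]' --claw -0.2

```text
clock: 3.87
eef_pos: [505.4, -71.7, 9.6]
tool_rot: [2.356, -0.001, 0.088]
force: [-0.4, 3.5, 6.3]
width: 46.7
```

```bash
python3 - <<'E'
from h import *
s=st()
d=get_image("scene"); crop(d,"s7",205,300,170,250,8)
E
```

```text
t 3.87 tcp [505.4 -71.7   9.6] rpy [ 1.35e+02 -1.00e-01  5.10e+00] F [-0.4  3.5  6.3] w 46.7
```

View pics/s7.png

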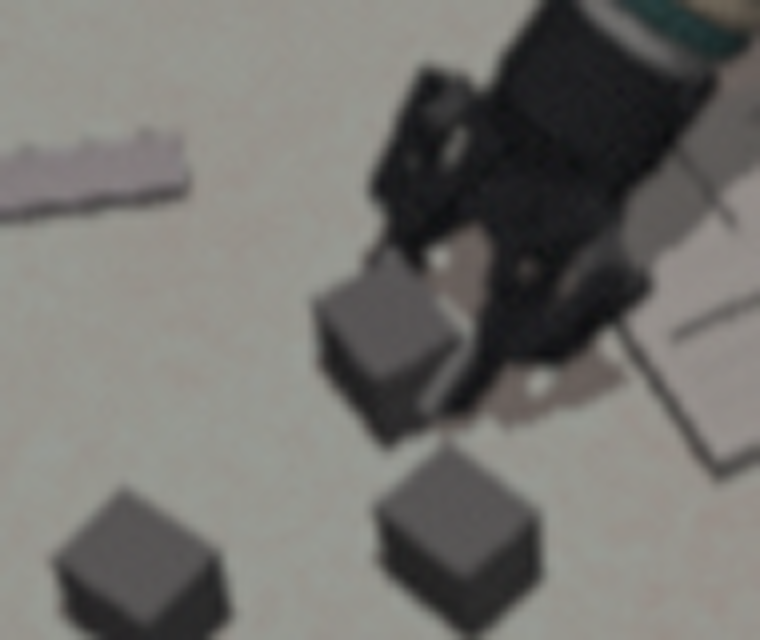

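```bash
cat >> h.py <<'E'
def grab(c,psi):
    "box centre in tool frame, (jaw x = 0)"
    s=sensors.read_state(); b=R.from_euler("xyz",s["tool_rot"]).inv().apply(np.array([c[0],c[1],24])-s["eef_pos"]); print("box centre in tool",b.round(1)); return b
def placepose(b,pocket,yaw,up=0,roll=-135):
    "b box centre in tool frame (x forced 0); box centre goal: pocket xy, z=8+20+up"
    rpy=[roll,0,yaw]; b=np.array([0,b[1],b[2]]); 
    return np.array([pocket[0],pocket[1],28+up])-R.from_euler("xyz",np.radians(rpy)).apply(b),rpy
TR=(532.5,98.3,-1.9)
def pocket(i,T=None):
    x,y,a=T or TR; a=np.radians(a); px=[42,42,-42,-42][i]; py=[42,-42,42,-42][i]
    return x+px*np.cos(a)-py*np.sin(a), y+px*np.sin(a)+py*np.cos(a)
E
python3 - <<'E'
from h import *
st(); b=grab((504,-70),5)
s=sensors.read_state(); to(s["eef_pos"]+[0,0,130],np.degrees(s["tool_rot"]),"lift")
p,r=placepose(b,pocket(0),-1.9,up=60); print(p,pocket(0)); to(p,r,"place above")
E
```

```text
t 3.92 tcp [505.4 -71.7   9.6] rpy [ 1.35e+02 -1.00e-01  5.10e+00] F [-0.7  4.2  5.4] w 47.1
box centre in tool [ -1.3   8.9 -11.5]
lift shift [  0.1  91.9 -91.9] turn [0. 0. 0.] rows>= 4.0
[576.34583145 153.24543533  86.14934033] (np.float64(575.8694265618719), np.float64(138.8843915772357))
place above shift [  90.6 -100.  -208.1] turn [89.9 -0.1  7.7] rows>= 13.0
```

Call:
arm_command --rows '[[[0,20,-20,0,0,0],[0,45,-45,0,0,0],[0,70,-70,0,0,0],[0,92,-92,0,0,0],[0,110,-110,0,0,0],[0,120,-120,0,0,0]]]'

```text
clock: 4.42
eef_pos: [505.5, -72.4, 181.5]
tool_rot: [2.357, -0.003, 0.087]
force: [0.6, -0.7, 0.2]
width: 47.3
```

```bash
python3 - <<'E'
from h import *
st(); b=np.array([0,8.9,-11.5])
p,r=placepose(b,pocket(0),-1.9,up=100); print(p,pocket(0)); to(p,r,"place above")
E
```

```text
t 4.42 tcp [505.5 -72.4 181.5] rpy [135.1  -0.2   5. ] F [ 0.6 -0.7  0.2] w 47.3
[576.34768929 153.30143929 126.16152237] (np.float64(575.8694265618719), np.float64(138.8843915772357))
place above shift [  89.9 -194.2 -115.1] turn [89.8 -0.2  7.6] rows>= 13.0
```

Call:
arm_command --rows '[[[90,-194,-115,89.8,-0.2,7.6],[90,-194,-115,89.8,-0.2,7.6],[90,-194,-115,89.8,-0.2,7.6],[90,-194,-115,89.8,-0.2,7.6],[90,-194,-115,89.8,-0.2,7.6],[90,-194,-115,89.8,-0.2,7.6],[90,-194,-115,89.8,-0.2,7.6],[90,-194,-115,89.8,-0.2,7.6],[90,-194,-115,89.8,-0.2,7.6],[90,-194,-115,89.8,-0.2,7.6],[90,-194,-115,89.8,-0.2,7.6],[90,-194,-115,89.8,-0.2,7.6],[90,-194,-115,89.8,-0.2,7.6],[90,-194,-115,89.8,-0.2,7.6],[90,-194,-115,89.8,-0.2,7.6],[90,-194,-115,89.8,-0.2,7.6],[90,-194,-115,89.8,-0.2,7.6],[90,-194,-115,89.8,-0.2,7.6]]]'

```text
clock: 5.92
eef_pos: [575.4, 155.3, 124.3]
tool_rot: [-2.36, 0.0, -0.028]
force: [0.5, -0.4, -0.9]
width: 47.4
```

```bash
python3 - <<'E'
from h import *
s=st(); print(s["qpos"].round(2)); b=np.array([0,8.9,-11.5])
for u in(100,30,12,4,0):
    p,r=placepose(b,pocket(0),-1.9,up=u); to(p,r,u)
d=get_image("scene"); crop(d,"s8",225,385,90,245,4.5)
d=get_image("top"); crop(d,"t8",200,300,170,260,6.5)
E
```

```text
t 5.92 tcp [575.4 155.3 124.3] rpy [-135.2    0.    -1.6] F [ 0.5 -0.4 -0.9] w 47.4
[ 0.65  1.02 -0.92  1.85 -0.07  0.52  0.08]
100 shift [ 1.   0.  -2.7] turn [0.2 0.2 0.2] rows>= 1.0
30 shift [ 1.  49.4 47. ] turn [0.2 0.2 0.2] rows>= 2.0
12 shift [ 1.  62.  59.7] turn [0.2 0.2 0.2] rows>= 3.0
4 shift [ 1.  67.7 65.4] turn [0.2 0.2 0.2] rows>= 3.0
0 shift [ 1.  70.5 68.3] turn [0.2 0.2 0.2] rows>= 3.0
```

View pics/s8.png

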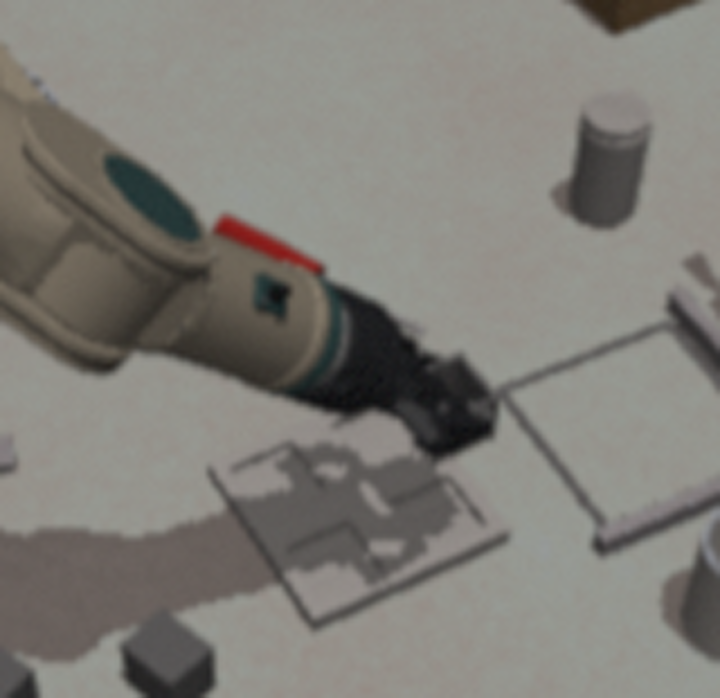

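View pics/t8.png

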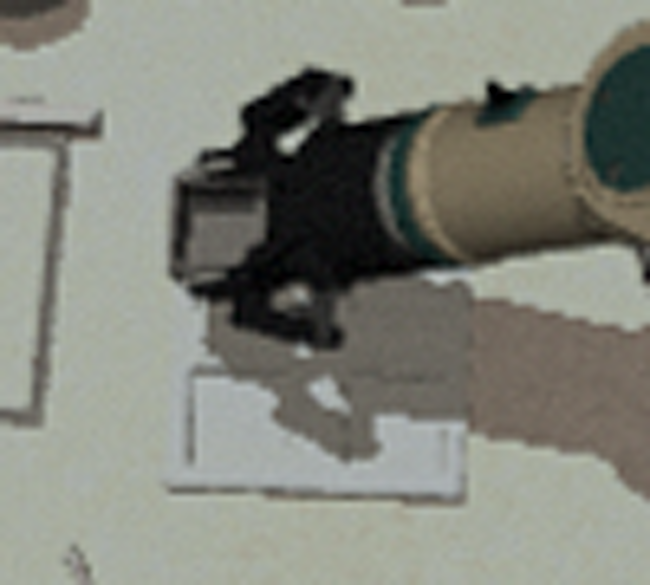

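```bash
python3 - <<'E'
from h import *
d=get_image("top")
def px(p,o,s): return (np.array(p,float)+.5)/s-.5+o
print(onplane(d,px([(178,170),(170,278)],(200,170),6.5),146).round(1))
print(pocket(0))
crop(d,"t9",222,245,190,215,28)
E
```

```text
[[601.1 161.1 146. ]
 [546.5 163.7 146. ]]
(np.float64(575.8694265618719), np.float64(138.8843915772357))
```

View pics/t9.png

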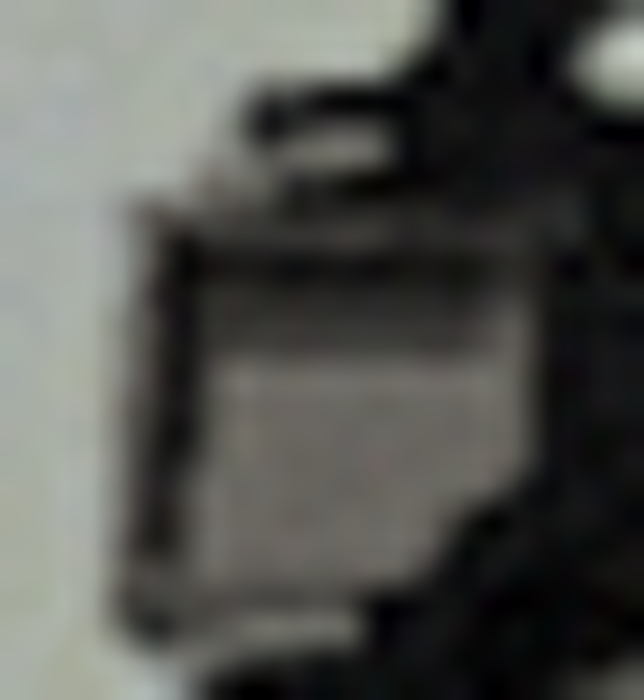

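```bash
python3 - <<'E'
from h import *
d=get_image("top")
def px(p,o,s): return (np.array(p,float)+.5)/s-.5+o
w=onplane(d,px([(130,203),(115,590)],(222,190),28),146)
print(w.round(1), w.mean(0)-[1,24,0])
s=st(); Rt=R.from_euler("xyz",s["tool_rot"]); print(s["eef_pos"]+Rt.apply([0,8.9,-11.5]))
E
```

```text
[[597.7 163.6 146. ]
 [552.2 164.2 146. ]] [573.9411046  139.91368469 146.        ]
t 6.12 tcp [575.5 154.  123.4] rpy [-1.352e+02  1.000e-01 -1.700e+00] F [ 0.1  0.2 -1. ] w 46.8
[575.11027627 139.59656422 125.26656617]
```

```bash
python3 - <<'E'
from h import *
b=np.array([0,8.9,-11.5])
for u in(30,12,4,0):
    p,r=placepose(b,(576.2,139),-1.9,up=u); to(p,r,u)
E
```

```text
30 shift [ 1.3 47.8 47.3] turn [0.2 0.2 0.1] rows>= 2.0
12 shift [ 1.3 60.5 60. ] turn [0.2 0.2 0.1] rows>= 3.0
4 shift [ 1.3 66.1 65.7] turn [0.2 0.2 0.1] rows>= 3.0
0 shift [ 1.3 68.9 68.6] turn [0.2 0.2 0.1] rows>= 3.0
```

Call:
arm_command --rows '[[[1.3,24,24,0.2,0.2,0.1],[1.3,48,47,0.2,0.2,0.1],[1.3,54,53.5,0.2,0.2,0.1],[1.3,57,56.5,0.2,0.2,0.1],[1.3,60.5,60,0.2,0.2,0.1],[1.3,60.5,60,0.2,0.2,0.1],[1.3,60.5,60,0.2,0.2,0.1]]]'

```text
clock: 6.7
eef_pos: [577.2, 153.0, 39.0]
tool_rot: [-2.354, 0.0, -0.035]
force: [-0.1, -0.4, 0.4]
width: 47.0
```

```bash
python3 - <<'E'
from h import *
b=np.array([0,8.9,-11.5]);st()
for u in(12,6,3,0):
    p,r=placepose(b,(576.2,139),-1.9,up=u); to(p,r,u)
E
```

```text
t 6.7 tcp [577.2 153.   39. ] rpy [-134.9    0.    -2. ] F [-0.1 -0.4  0.4] w 47.0
12 shift [-0.6  0.3  0.9] turn [-0.1 -0.1 -0.1] rows>= 1.0
6 shift [-0.6  4.6  5.1] turn [-0.1 -0.1 -0.1] rows>= 1.0
3 shift [-0.6  6.7  7.2] turn [-0.1 -0.1 -0.1] rows>= 1.0
0 shift [-0.6  8.8  9.3] turn [-0.1 -0.1 -0.1] rows>= 1.0
```

Call:
arm_command --rows '[[[-0.5,2,2.5,0,0,0],[-0.5,3.5,4,0,0,0],[-0.5,5,5.5,0,0,0],[-0.5,6.7,7.2,0,0,0],[-0.5,6.7,7.2,0,0,0],[-0.5,6.7,7.2,0,0,0]]]'

```text
clock: 7.2
eef_pos: [576.2, 152.9, 27.6]
tool_rot: [-2.354, 0.002, -0.036]
force: [0.3, -0.6, 0.0]
width: 47.1
```

```bash
python3 - <<'E'
from h import *
b=np.array([0,8.9,-11.5]);st()
for u in(3,0):
    p,r=placepose(b,(576.2,139),-1.9,up=u); to(p,r,u)
d=get_image("top"); crop(d,"t10",215,290,190,260,9)
E
```

```text
t 7.2 tcp [576.2 152.9  27.6] rpy [-1.349e+02  1.000e-01 -2.100e+00] F [ 0.3 -0.6  0. ] w 47.1
3 shift [ 0.5 -1.4 -0.7] turn [-0.1 -0.  -0.2] rows>= 1.0
0 shift [0.5 0.7 1.4] turn [-0.1 -0.  -0.2] rows>= 1.0
```

View pics/t10.png

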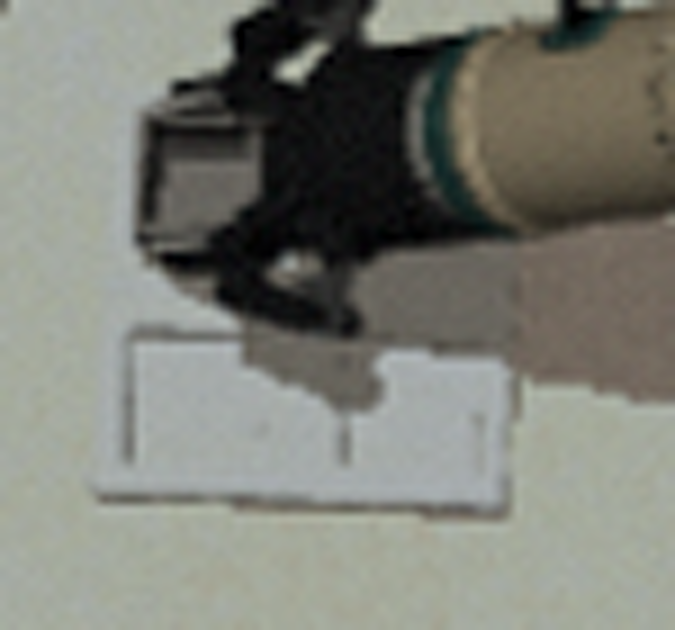

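Call:
arm_command --rows '[[[0.5,0.7,1.2,0,0,0],[0.5,0.7,1.2,0,0,0]]]'

```text
clock: 7.42
eef_pos: [576.5, 153.6, 27.2]
tool_rot: [-2.354, 0.002, -0.035]
force: [-1.9, -2.4, 4.8]
width: 47.2
```

Call:
arm_command --rows '[[[0,0,0,0,0,0],[0,0,0,0,0,0],[0,0,0,0,0,0],[0,0,0,0,0,0],[0,0,-5,0,0,0],[0,0,-20,0,0,0],[0,0,-45,0,0,0],[0,0,-75,0,0,0],[0,0,-115,0,0,0],[0,0,-150,0,0,0],[0,0,-170,0,0,0]]]' --claw 0.45

```text
clock: 8.33
eef_pos: [573.9, 29.5, 148.7]
tool_rot: [-2.356, -0.001, -0.039]
force: [0.3, 0.4, -0.0]
width: 62.3
```

```bash
python3 - <<'E'
from h import *
st()
d=get_image("top"); crop(d,"t11",215,355,180,260,5.5)
d=get_image("scene"); crop(d,"s11",205,345,170,260,5.5)
E
```

```text
t 8.33 tcp [573.9  29.5 148.7] rpy [-1.35e+02 -1.00e-01 -2.30e+00] F [ 0.3  0.4 -0. ] w 62.3
```

View pics/t11.png

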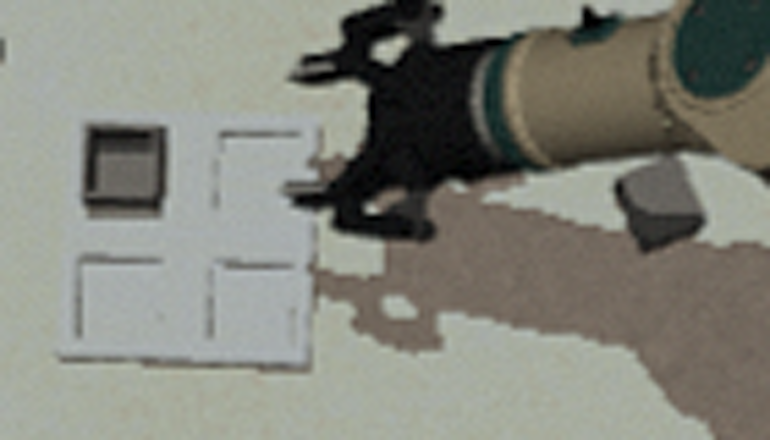

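View pics/s11.png

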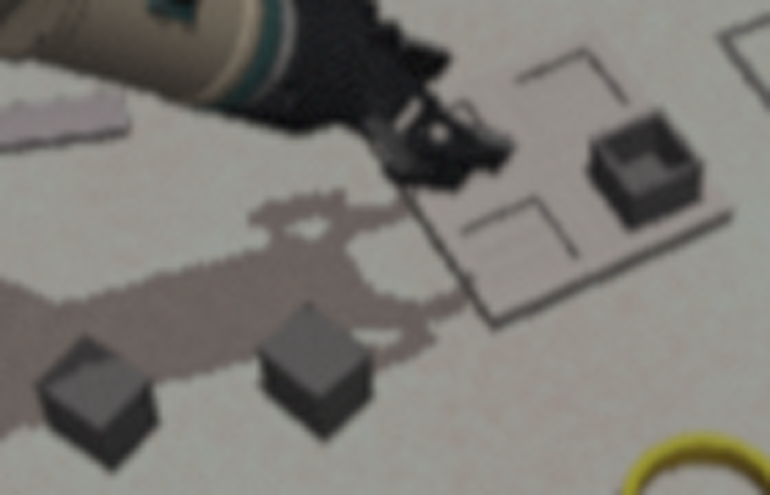

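```bash
python3 - <<'E'
from h import *
d=get_image("scene")
for r in topfaces(d,(205,280,195,260),48,55,112,40): print([np.round(x,1) for x in r])
s=st()
for back in(90,):
    p,r=pickpose((597.7,-90),17,back=back); p2=p.copy(); p2[2]+=100; to(p2,r,"hi"); print(p)
E
```

```text
[array([ 542.5, -128.9]), array([ 551.6, -136.4]), array([225.9, 133.5]), np.float64(68.9), np.float64(129.0)]
t 8.48 tcp [573.4  31.2 147.1] rpy [-135.    -0.    -2.2] F [-0.2  0.2  0.2] w 61.8
hi shift [  8.4  23.3 -63.3] turn [-89.1  -0.  -21.3] rows>= 13.0
[579.45111907 -30.31060003  75.4167135 ]
```

Call:
arm_command --rows '[[[8,23,-63,-89.1,0,-21.3],[8,23,-63,-89.1,0,-21.3],[8,23,-63,-89.1,0,-21.3],[8,23,-63,-89.1,0,-21.3],[8,23,-63,-89.1,0,-21.3],[8,23,-63,-89.1,0,-21.3],[8,23,-63,-89.1,0,-21.3],[8,23,-63,-89.1,0,-21.3],[8,23,-63,-89.1,0,-21.3],[8,23,-63,-89.1,0,-21.3],[8,23,-63,-89.1,0,-21.3],[8,23,-63,-89.1,0,-21.3],[8,23,-63,-89.1,0,-21.3],[8,23,-63,-89.1,0,-21.3],[8,23,-63,-89.1,0,-21.3],[8,23,-63,-89.1,0,-21.3]]]' --claw 1

```text
clock: 9.82
eef_pos: [578.0, -29.0, 174.4]
tool_rot: [2.359, 0.002, 0.298]
force: [0.2, -1.3, 0.9]
width: 85.2
```

```bash
python3 - <<'E'
from h import *
st()
for n,roi in (("top",(285,355,185,245)),("scene",(205,280,195,260))):
    d=get_image(n)
    for r in topfaces(d,roi,48,62 if n=="top" else 55,116 if n=="top" else 112,40): print(n,[np.round(x,1) for x in r])
    crop(d,"x12"+n,*[(215,355,180,260),(205,345,170,260)][n!="top"],5.5)
p,r=pickpose((597.7,-90),17,back=60); to(p,r); p,r=pickpose((597.7,-90),17,back=-3); to(p,r)
E
```

```text
t 9.82 tcp [578.  -29.  174.4] rpy [1.352e+02 1.000e-01 1.710e+01] F [ 0.2 -1.3  0.9] w 85.2
top [array([ 552.5, -199.4]), array([ 552.6, -199.5]), array([47.2, 40.8]), np.float64(22.1), np.float64(41.6)]
top [array([595.5, -88. ]), array([595.8, -88.7]), array([47.1, 40.3]), np.float64(16.1), np.float64(41.1)]
scene [array([ 556.3, -201.5]), array([ 556.2, -201.5]), array([48.9, 41.2]), np.float64(22.4), np.float64(43.0)]
scene [array([599.4, -90.9]), array([599.2, -90.8]), array([49.5, 41.1]), np.float64(17.1), np.float64(43.0)]
scene [array([514.2, -14.7]), array([514.1,  -8. ]), array([58.4, 72.9]), np.float64(60.0), np.float64(51.2)]
 shift [  1.  -70.2 101.1] turn [-0.2  0.1 -0.1] rows>= 3.0
 shift [  1.  -70.  164.1] turn [-0.2  0.1 -0.1] rows>= 5.0
```

View pics/x12scene.png

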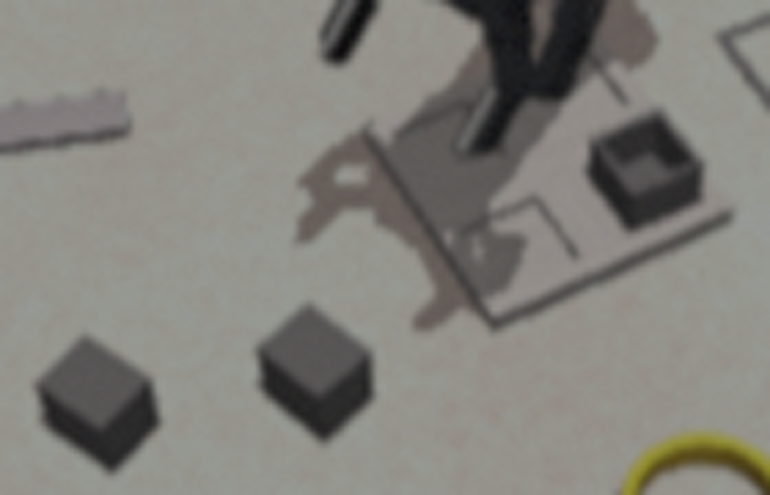

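```bash
python3 - <<'E'
from h import *
p,r=pickpose((597.5,-90),17,back=60,z=26); to(p,r); p,r=pickpose((597.5,-90),17,back=-1,z=26); to(p,r)
E
```

```text
shift [  0.8 -69.5 100.3] turn [-0.2  0.1 -0.1] rows>= 3.0
 shift [  0.9 -69.4 161.3] turn [-0.2  0.1 -0.1] rows>= 5.0
```

Call:
arm_command --rows '[[[0,-34,50,0,0,0],[0.8,-69.5,100,0,0,0],[0.8,-69.5,110,0,0,0],[0.8,-69.5,130,0,0,0],[0.8,-69.5,150,0,0,0],[0.8,-69.5,161,0,0,0],[0.8,-69.5,161,0,0,0],[0.8,-69.5,161,0,0,0]]]'

```text
clock: 10.58
eef_pos: [598.1, -90.6, 12.2]
tool_rot: [2.359, -0.0, 0.297]
force: [-0.7, 0.4, 0.8]
width: 85.6
```

Call:
arm_command --rows '[[[0,0,0,0,0,0],[0,0,0,0,0,0],[0,0,0,0,0,0],[0,0,0,0,0,0],[0,0,0,0,0,0],[0,0,0,0,0,0],[0,0,0,0,0,0],[0,0,0,0,0,0],[0,0,0,0,0,0],[0,0,0,0,0,0]]]' --claw -0.2

```text
clock: 11.42
eef_pos: [598.6, -88.3, 12.5]
tool_rot: [2.358, -0.001, 0.301]
force: [-1.5, 3.1, 6.5]
width: 46.9
```

```bash
python3 - <<'E'
from h import *
s=st(); print(s["qpos"].round(2)); grab((597.5,-90),17)
d=get_image("scene");crop(d,"s13",205,345,170,260,5.5)
E
```

```text
t 11.42 tcp [598.6 -88.3  12.5] rpy [135.1  -0.   17.2] F [-1.5  3.1  6.5] w 46.9
[-0.37  1.01  0.07  1.95  1.33  0.75 -1.29]
box centre in tool [-1.6  9.  -7.2]
```

View pics/s13.png

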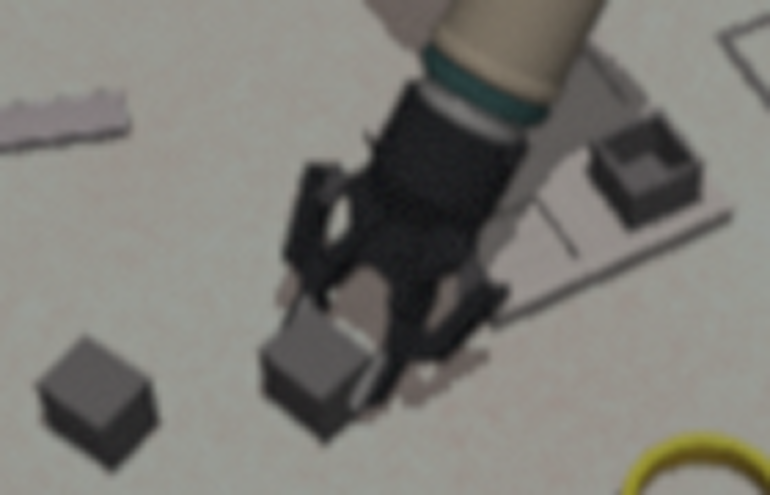

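Call:
arm_command --rows '[[[0,20,-20,0,0,0],[0,45,-45,0,0,0],[0,70,-70,0,0,0],[0,92,-92,0,0,0],[0,110,-110,0,0,0],[0,120,-120,0,0,0],[0,120,-120,0,0,0]]]'

```text
clock: 12.05
eef_pos: [599.7, -89.4, 184.8]
tool_rot: [2.358, -0.005, 0.299]
force: [0.0, 1.0, -0.6]
width: 46.9
```

```bash
python3 - <<'E'
from h import *
st(); b=np.array([0,9,-7.2])
p,r=placepose(b,pocket(2),-2,up=100); print(p,pocket(2)); to(p,r,"place above")
E
```

```text
t 12.05 tcp [599.7 -89.4 184.8] rpy [135.1  -0.3  17.1] F [ 0.   1.  -0.6] w 46.9
[492.31538669 153.11757826 129.27279221] (np.float64(491.9156084227643), np.float64(141.66942656187192))
place above shift [ -31.4 -225.7 -146.7] turn [88.9 -0.3 21.2] rows>= 13.0
```

Call:
arm_command --rows '[[[-31,-226,-147,88.9,-0.3,21.2],[-31,-226,-147,88.9,-0.3,21.2],[-31,-226,-147,88.9,-0.3,21.2],[-31,-226,-147,88.9,-0.3,21.2],[-31,-226,-147,88.9,-0.3,21.2],[-31,-226,-147,88.9,-0.3,21.2],[-31,-226,-147,88.9,-0.3,21.2],[-31,-226,-147,88.9,-0.3,21.2],[-31,-226,-147,88.9,-0.3,21.2],[-31,-226,-147,88.9,-0.3,21.2],[-31,-226,-147,88.9,-0.3,21.2],[-31,-226,-147,88.9,-0.3,21.2],[-31,-226,-147,88.9,-0.3,21.2],[-31,-226,-147,88.9,-0.3,21.2],[-31,-226,-147,88.9,-0.3,21.2],[-31,-226,-147,88.9,-0.3,21.2],[-31,-226,-147,88.9,-0.3,21.2],[-31,-226,-147,88.9,-0.3,21.2]]]'

```text
clock: 13.55
eef_pos: [490.8, 155.0, 127.6]
tool_rot: [-2.363, 0.001, -0.029]
force: [-0.3, 0.1, -0.0]
width: 47.2
```

```bash
python3 - <<'E'
from h import *
s=st(); print(s["qpos"].round(2)); b=np.array([0,9,-7.2])
print(s["eef_pos"]+R.from_euler("xyz",s["tool_rot"]).apply(b))
d=get_image("top"); print(proj(d,[491.9,141.6,148])); crop(d,"t14",222,247,215,243,25)
crop(d,"t15",200,360,170,270,4.8)
E
```

```text
t 13.55 tcp [490.8 155.  127.6] rpy [-1.354e+02  1.000e-01 -1.700e+00] F [-0.3  0.1 -0. ] w 47.2
[ 0.77  1.03 -1.07  2.08  0.19  0.38 -0.18]
[490.50397565 143.50263014 126.40279452]
[[232.11736337 229.13131046]]
```

View pics/t14.png

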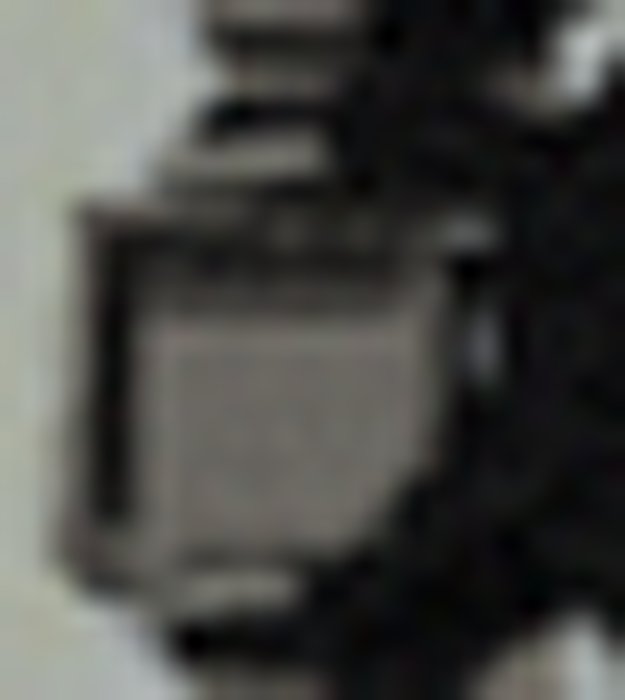

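View pics/t15.png

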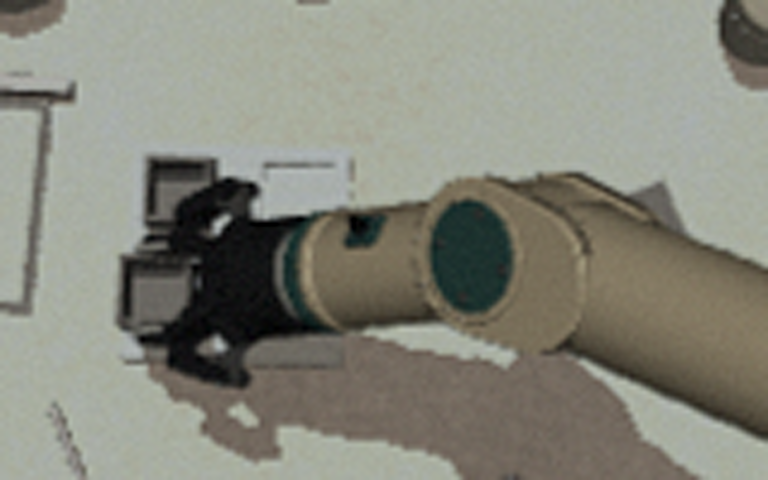

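```bash
python3 - <<'E'
from h import *
d=get_image("top")
def px(p,o,s): return (np.array(p,float)+.5)/s-.5+o
w=onplane(d,px([(72,203),(60,555)],(222,215),25),146.5)
print(w.round(1), w.mean(0)-[1,24,0])
b=np.array([0,9,-7.2]); s=st()
print(s["eef_pos"]+R.from_euler("xyz",s["tool_rot"]).apply(b))
E
```

```text
[[512.9 167.  146.5]
 [467.5 167.4 146.5]] [489.22354524 143.20378409 146.5       ]
t 13.65 tcp [490.9 154.4 127.2] rpy [-1.354e+02  1.000e-01 -1.700e+00] F [-0.5  0.1 -0.7] w 46.8
[490.53275696 142.94450322 125.99079661]
```

```bash
python3 - <<'E'
from h import *
b=np.array([0,9,-7.2])
for u in(30,12,4,0):
    p,r=placepose(b,(492.2,141.9),-2,up=u); to(p,r,u)
E
```

```text
30 shift [ 1.9 48.4 47.6] turn [0.4 0.3 0.1] rows>= 2.0
12 shift [ 1.9 61.1 60.4] turn [0.4 0.3 0.1] rows>= 3.0
4 shift [ 1.9 66.7 66.1] turn [0.4 0.3 0.1] rows>= 3.0
0 shift [ 1.9 69.5 69. ] turn [0.4 0.3 0.1] rows>= 3.0
```

Call:
arm_command --rows '[[[1.9,24,24,0.4,0.3,0.1],[1.9,48,47,0.4,0.3,0.1],[1.9,54,53.5,0.4,0.3,0.1],[1.9,58,57.5,0.4,0.3,0.1],[1.9,61,60.4,0.4,0.3,0.1],[1.9,61,60.4,0.4,0.3,0.1],[1.9,61,60.4,0.4,0.3,0.1]]]'

```text
clock: 14.23
eef_pos: [492.7, 152.9, 41.3]
tool_rot: [-2.351, 0.002, -0.039]
force: [-0.5, 1.1, -0.5]
width: 47.1
```

```bash
python3 - <<'E'
from h import *
b=np.array([0,9,-7.2]); st()
for u in(12,3,0):
    p,r=placepose(b,(492.2,141.9),-2,up=u); to(p,r,u)
E
```

```text
t 14.23 tcp [492.7 152.9  41.3] rpy [-1.347e+02  1.000e-01 -2.200e+00] F [-0.5  1.1 -0.5] w 47.1
12 shift [-0.2 -0.3  0.3] turn [-0.3 -0.1 -0.2] rows>= 1.0
3 shift [-0.1  6.1  6.7] turn [-0.3 -0.1 -0.2] rows>= 1.0
0 shift [-0.1  8.3  8.8] turn [-0.3 -0.1 -0.2] rows>= 1.0
```

Call:
arm_command --rows '[[[0,2,2.5,-0.2,0,-0.1],[0,4,4.5,-0.2,0,-0.1],[0,6,6.5,-0.2,0,-0.1],[0,6,6.5,-0.2,0,-0.1],[0,7,7.5,-0.2,0,-0.1],[0,7,7.5,-0.2,0,-0.1]]]'

```text
clock: 14.73
eef_pos: [492.2, 153.0, 30.4]
tool_rot: [-2.355, 0.002, -0.038]
force: [-0.7, -2.8, 5.1]
width: 47.0
```

```bash
python3 - <<'E'
from h import *
b=np.array([0,9,-7.2]); st()
for u in(3,0):
    p,r=placepose(b,(492.2,141.9),-2,up=u); to(p,r,u)
E
```

```text
t 14.73 tcp [492.2 153.   30.4] rpy [-1.349e+02  1.000e-01 -2.200e+00] F [-0.7 -2.8  5.1] w 47.0
3 shift [ 0.3 -1.6 -1.1] turn [-0.1 -0.1 -0.2] rows>= 1.0
0 shift [0.4 0.5 1. ] turn [-0.1 -0.1 -0.2] rows>= 1.0
```

Bottomed at pocket floor (5 N, up≈1). Release and retreat.

Call:
arm_command --rows '[[[0,0,0,0,0,0],[0,0,0,0,0,0],[0,0,0,0,0,0],[0,0,0,0,0,0],[0,0,-5,0,0,0],[0,0,-20,0,0,0],[0,0,-45,0,0,0],[0,0,-75,0,0,0],[0,0,-115,0,0,0],[0,0,-150,0,0,0],[0,0,-170,0,0,0]]]' --claw 0.45

```text
clock: 15.65
eef_pos: [488.8, 29.7, 151.9]
tool_rot: [-2.356, -0.0, -0.041]
force: [0.6, -0.2, 0.4]
width: 62.1
```

```bash
python3 - <<'E'
from h import *
st()
p,r=pickpose((554.5,-200.5),22,back=90); p[2]=190; to(p,r,"hi"); print(p)
d=get_image("top"); crop(d,"t16",200,360,170,270,4.8)
E
```

```text
t 15.65 tcp [488.8  29.7 151.9] rpy [-135.    -0.    -2.4] F [ 0.6 -0.2  0.4] w 62.1
hi shift [  49.4   93.6 -147.4] turn [-88.5  -0.  -27. ] rows>= 13.0
[ 531.11828758 -142.62823099  190.        ]
```

View pics/t16.png

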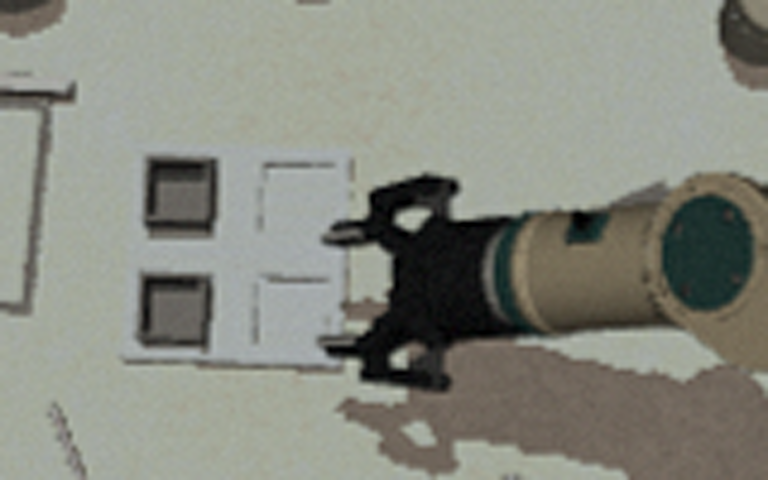

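Two boxes are seated (px 237,210 and 236,234). Move on to the last box.

Call:
arm_command --rows '[[[49,94,-147,-88.5,0,-27],[49,94,-147,-88.5,0,-27],[49,94,-147,-88.5,0,-27],[49,94,-147,-88.5,0,-27],[49,94,-147,-88.5,0,-27],[49,94,-147,-88.5,0,-27],[49,94,-147,-88.5,0,-27],[49,94,-147,-88.5,0,-27],[49,94,-147,-88.5,0,-27],[49,94,-147,-88.5,0,-27],[49,94,-147,-88.5,0,-27],[49,94,-147,-88.5,0,-27],[49,94,-147,-88.5,0,-27],[49,94,-147,-88.5,0,-27],[49,94,-147,-88.5,0,-27],[49,94,-147,-88.5,0,-27],[49,94,-147,-88.5,0,-27]]]' --claw 1

```text
clock: 17.12
eef_pos: [530.3, -141.4, 187.7]
tool_rot: [2.359, 0.0, 0.383]
force: [-0.3, -1.6, -0.9]
width: 85.4
```

```bash
python3 - <<'E'
from h import *
st()
for n,roi in (("top",(310,355,195,245)),("scene",(205,250,215,260))):
    d=get_image(n)
    for r in topfaces(d,roi,48,62 if n=="top" else 55,116 if n=="top" else 112,40): print(n,[np.round(x,1) for x in r])
    crop(d,"x17"+n,*[(215,355,180,260),(205,345,170,260)][n!="top"],5.5)
p,r=pickpose((554.5,-200.5),22,back=60,z=26); to(p,r); p,r=pickpose((554.5,-200.5),22,back=-1,z=26); to(p,r)
E
```

```text
t 17.12 tcp [ 530.3 -141.4  187.7] rpy [135.2   0.   21.9] F [-0.3 -1.6 -0.9] w 85.4
top [array([ 552.4, -199.3]), array([ 552.7, -199.5]), array([47.3, 40.8]), np.float64(22.6), np.float64(41.5)]
scene [array([ 556.1, -201.5]), array([ 556.3, -201.4]), array([49.2, 40.8]), np.float64(22.1), np.float64(42.8)]
scene [array([ 532.2, -115.3]), array([ 530.3, -107.7]), array([33.3, 51.8]), np.float64(62.5), np.float64(30.2)]
 shift [  0.4 -77.6 109.9] turn [-0.1  0.1 -0.1] rows>= 4.0
 shift [  0.4 -77.5 170.9] turn [-0.1  0.1 -0.1] rows>= 5.0
```

View pics/x17scene.png

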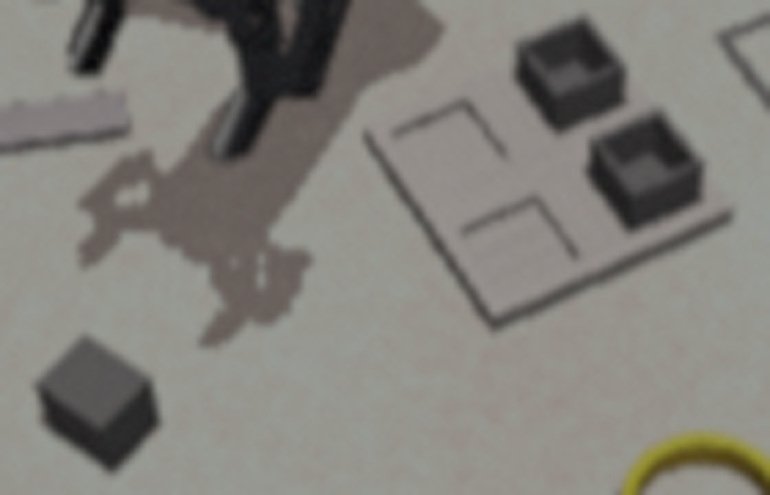

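Call:
arm_command --rows '[[[0,-38,54,0,0,0],[0.4,-77.5,110,0,0,0],[0.4,-77.5,120,0,0,0],[0.4,-77.5,140,0,0,0],[0.4,-77.5,160,0,0,0],[0.4,-77.5,171,0,0,0],[0.4,-77.5,171,0,0,0],[0.4,-77.5,171,0,0,0]]]'

```text
clock: 17.88
eef_pos: [555.3, -201.0, 11.8]
tool_rot: [2.359, 0.0, 0.385]
force: [0.2, 0.2, 0.2]
width: 85.3
```

Call:
arm_command --rows '[[[0,0,0,0,0,0],[0,0,0,0,0,0],[0,0,0,0,0,0],[0,0,0,0,0,0],[0,0,0,0,0,0],[0,0,0,0,0,0],[0,0,0,0,0,0],[0,0,0,0,0,0],[0,0,0,0,0,0],[0,0,0,0,0,0]]]' --claw -0.2

```text
clock: 18.72
eef_pos: [556.0, -199.4, 12.6]
tool_rot: [2.357, -0.0, 0.388]
force: [-1.1, 2.4, 6.8]
width: 47.3
```

```bash
python3 - <<'E'
from h import *
s=st(); grab((554.5,-200.5),22)
E
```

```text
t 18.72 tcp [ 556.  -199.4   12.6] rpy [135.   -0.   22.3] F [-1.1  2.4  6.8] w 47.3
box centre in tool [-1.8  8.3 -7.8]
```

Call:
arm_command --rows '[[[0,20,-20,0,0,0],[0,45,-45,0,0,0],[0,70,-70,0,0,0],[0,92,-92,0,0,0],[0,110,-110,0,0,0],[0,120,-120,0,0,0],[0,120,-120,0,0,0]]]'

```text
clock: 19.3
eef_pos: [557.2, -200.1, 185.0]
tool_rot: [2.355, -0.005, 0.387]
force: [-0.0, -0.2, -0.5]
width: 46.8
```

```bash
python3 - <<'E'
from h import *
st(); b=np.array([0,9,-7.2])
p,r=placepose(b,pocket(1),-2,up=100); print(p,pocket(1)); to(p,r,"place above")
p,r=placepose(b,pocket(3),-2,up=100); print(p,pocket(3)); to(p,r,"place above 3")
d=get_image("scene"); crop(d,"s18",190,345,130,260,5)
E
```

```text
t 19.3 tcp [ 557.2 -200.1  185. ] rpy [135.   -0.3  22.2] F [-0.  -0.2 -0.5] w 46.8
[573.48416984  66.37872514 129.27279221] (np.float64(573.0843915772357), np.float64(54.930573438128086))
place above shift [ 115.6 -209.8 -130.6] turn [88.5 -0.3 26.8] rows>= 13.0
[489.5303517   69.16376012 129.27279221] (np.float64(489.13057343812807), np.float64(57.7156084227643))
place above 3 shift [  38.9 -233.7 -155.1] turn [88.5 -0.3 26.8] rows>= 13.0
```

View pics/s18.png

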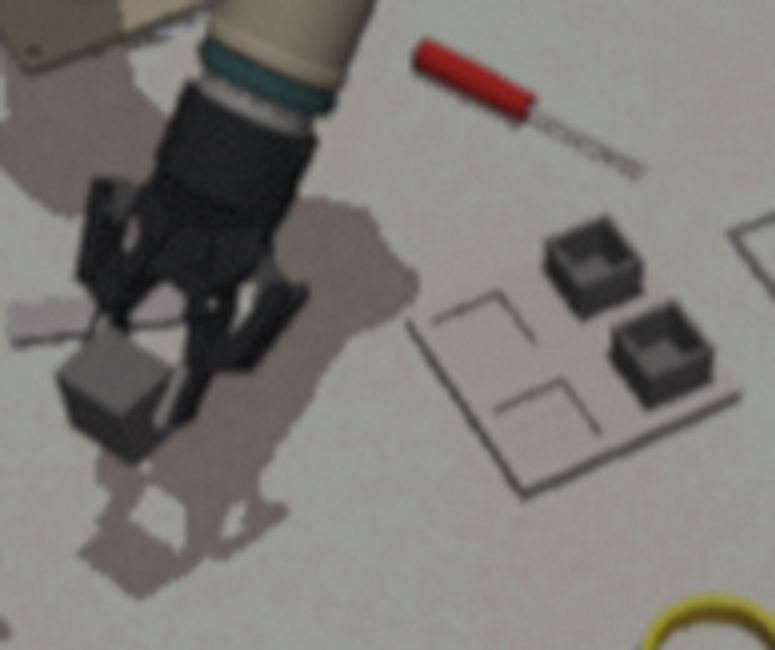

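Call:
arm_command --rows '[[[116,-210,-131,88.5,-0.3,26.8],[116,-210,-131,88.5,-0.3,26.8],[116,-210,-131,88.5,-0.3,26.8],[116,-210,-131,88.5,-0.3,26.8],[116,-210,-131,88.5,-0.3,26.8],[116,-210,-131,88.5,-0.3,26.8],[116,-210,-131,88.5,-0.3,26.8],[116,-210,-131,88.5,-0.3,26.8],[116,-210,-131,88.5,-0.3,26.8],[116,-210,-131,88.5,-0.3,26.8],[116,-210,-131,88.5,-0.3,26.8],[116,-210,-131,88.5,-0.3,26.8],[116,-210,-131,88.5,-0.3,26.8],[116,-210,-131,88.5,-0.3,26.8],[116,-210,-131,88.5,-0.3,26.8],[116,-210,-131,88.5,-0.3,26.8],[116,-210,-131,88.5,-0.3,26.8],[116,-210,-131,88.5,-0.3,26.8],[116,-210,-131,88.5,-0.3,26.8]]]'

```text
clock: 20.93
eef_pos: [572.1, 67.9, 126.9]
tool_rot: [-2.36, 0.004, -0.031]
force: [0.1, -0.2, 0.2]
width: 46.9
```

```bash
python3 - <<'E'
from h import *
s=st(); b=np.array([0,8.3,-7.8])
print(s["eef_pos"]+R.from_euler("xyz",s["tool_rot"]).apply(b))
d=get_image("top"); print(proj(d,[573,55,148])); crop(d,"t19",245,273,188,216,24)
E
```

```text
t 20.93 tcp [572.1  67.9 126.9] rpy [-135.2    0.2   -1.8] F [ 0.1 -0.2  0.2] w 46.9
[571.74994856  56.53943969 126.59867135]
[[259.54475544 204.33517096]]
```

View pics/t19.png

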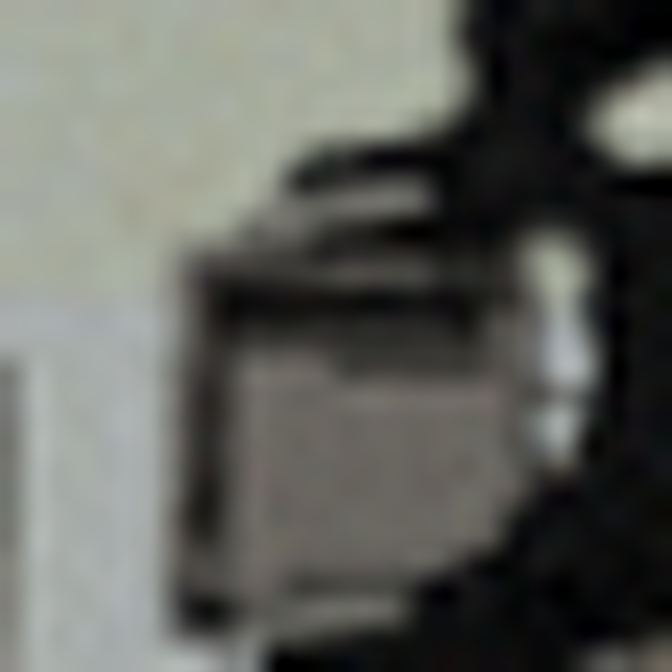

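```bash
python3 - <<'E'
from h import *
d=get_image("top")
def px(p,o,s): return (np.array(p,float)+.5)/s-.5+o
w=onplane(d,px([(184,252),(173,590),(527,260)],(245,188),24),146.5)
print(w.round(1), w[:2].mean(0)-[1,24,0])
b=np.array([0,8.3,-7.8])
for u in(30,12,3,0):
    p,r=placepose(b,(573.3,55.1),-2,up=u); to(p,r,u)
E
```

```text
[[593.9  79.2 146.5]
 [547.7  79.9 146.5]
 [593.1  32.9 146.5]] [569.801488    55.53950112 146.5       ]
30 shift [ 1.9 48.4 47.7] turn [ 0.2  0.3 -0.1] rows>= 2.0
12 shift [ 2.  61.1 60.4] turn [ 0.2  0.3 -0.1] rows>= 3.0
3 shift [ 2.  67.5 66.8] turn [ 0.2  0.3 -0.1] rows>= 3.0
0 shift [ 2.  69.6 68.9] turn [ 0.2  0.3 -0.1] rows>= 3.0
```

Call:
arm_command --rows '[[[2,24,24,0.2,0.3,0],[2,48,47,0.2,0.3,0],[2,54,53.5,0.2,0.3,0],[2,58,57.5,0.2,0.3,0],[2,61,60.4,0.2,0.3,0],[2,61,60.4,0.2,0.3,0],[2,61,60.4,0.2,0.3,0]]]'

```text
clock: 21.62
eef_pos: [574.2, 66.4, 41.1]
tool_rot: [-2.353, 0.001, -0.039]
force: [-0.6, -0.0, 0.2]
width: 47.0
```

```bash
python3 - <<'E'
from h import *
b=np.array([0,8.3,-7.8]); st()
for u in(12,3,0):
    p,r=placepose(b,(573.3,55.1),-2,up=u); to(p,r,u)
E
```

```text
t 21.62 tcp [574.2  66.4  41.1] rpy [-1.348e+02  1.000e-01 -2.200e+00] F [-0.6 -0.   0.2] w 47.0
12 shift [-0.5  0.5  0.6] turn [-0.2 -0.1 -0.2] rows>= 1.0
3 shift [-0.5  6.9  6.9] turn [-0.2 -0.1 -0.2] rows>= 1.0
0 shift [-0.5  9.   9. ] turn [-0.2 -0.1 -0.2] rows>= 1.0
```

Call:
arm_command --rows '[[[-0.5,2.5,2.5,0,0,0],[-0.5,4.5,4.5,0,0,0],[-0.5,6.5,6.5,0,0,0],[-0.5,7.5,7.5,0,0,0],[-0.5,8,8,0,0,0],[-0.5,8,8,0,0,0]]]'

```text
clock: 22.12
eef_pos: [573.1, 66.1, 29.8]
tool_rot: [-2.352, 0.002, -0.039]
force: [-3.7, -5.1, 9.5]
width: 47.2
```

```bash
python3 - <<'E'
from h import *
b=np.array([0,8.3,-7.8]); st()
for u in(0,):
    p,r=placepose(b,(573.3,55.1),-2,up=u); to(p,r,u)
E
```

```text
t 22.12 tcp [573.1  66.1  29.8] rpy [-1.348e+02  1.000e-01 -2.200e+00] F [-3.7 -5.1  9.5] w 47.2
0 shift [0.6 0.7 1.3] turn [-0.2 -0.1 -0.2] rows>= 1.0
```

Seated (floor contact at expected height). Release and retreat.

Call:
arm_command --rows '[[[0,0,0,0,0,0],[0,0,0,0,0,0],[0,0,0,0,0,0],[0,0,0,0,0,0],[0,0,-5,0,0,0],[0,0,-20,0,0,0],[0,0,-45,0,0,0],[0,0,-75,0,0,0],[0,0,-115,0,0,0],[0,0,-155,0,0,0],[0,0,-190,0,0,0],[0,0,-220,0,0,0]]]' --claw 0.45

```text
clock: 23.12
eef_pos: [567.6, -92.1, 185.3]
tool_rot: [-2.353, 0.001, -0.04]
force: [1.0, -1.1, -1.2]
width: 62.2
```

```bash
python3 - <<'E'
from h import *
s=st()
d=get_image("top"); crop(d,"t20",215,285,190,255,9)
e=get_image("scene"); crop(e,"s20",205,345,130,240,5.5)
E
```

```text
t 23.12 tcp [567.6 -92.1 185.3] rpy [-1.348e+02  1.000e-01 -2.300e+00] F [ 1.  -1.1 -1.2] w 62.2
```

View pics/t20.png

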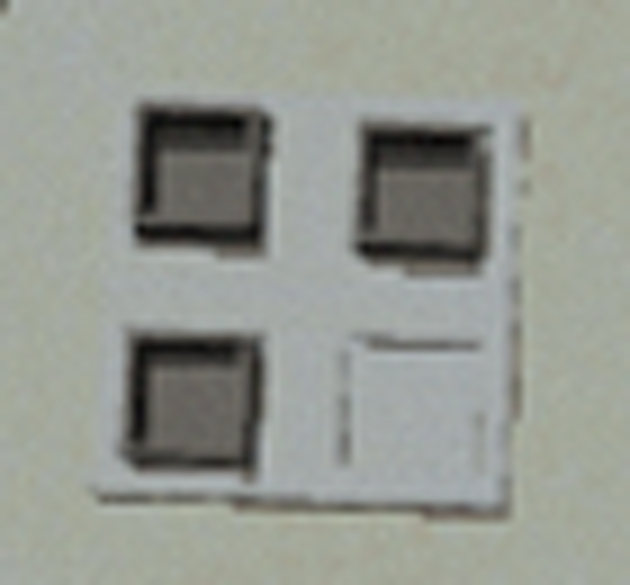

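View pics/s20.png

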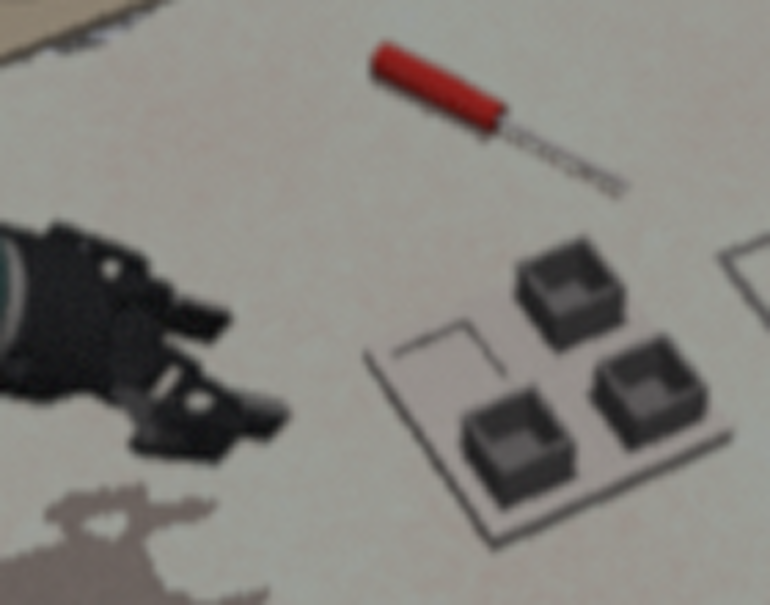

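```bash
python3 - <<'E'
from h import *
s=st(); print(s["qpos"].round(2))
to([418,101,160],[180,0,86.6])
E
```

```text
t 23.22 tcp [570.2 -94.5 186.4] rpy [-135.    -0.2   -2.7] F [ 0.6 -0.5 -0. ] w 61.9
[ 1.09  1.12 -1.2   1.6   0.26  1.05 -0.01]
 shift [-161.2 -114.7  151.4] turn [-35.2 -35.  -84.2] rows>= 14.0
```

Call:
arm_command --rows '[[[-161,-115,151,-35.2,-35,-84.2],[-161,-115,151,-35.2,-35,-84.2],[-161,-115,151,-35.2,-35,-84.2],[-161,-115,151,-35.2,-35,-84.2],[-161,-115,151,-35.2,-35,-84.2],[-161,-115,151,-35.2,-35,-84.2],[-161,-115,151,-35.2,-35,-84.2],[-161,-115,151,-35.2,-35,-84.2],[-161,-115,151,-35.2,-35,-84.2],[-161,-115,151,-35.2,-35,-84.2],[-161,-115,151,-35.2,-35,-84.2],[-161,-115,151,-35.2,-35,-84.2],[-161,-115,151,-35.2,-35,-84.2],[-161,-115,151,-35.2,-35,-84.2],[-161,-115,151,-35.2,-35,-84.2],[-161,-115,151,-35.2,-35,-84.2],[-161,-115,151,-35.2,-35,-84.2],[-161,-115,151,-35.2,-35,-84.2]]]'

```text
clock: 24.72
eef_pos: [413.7, 103.9, 158.5]
tool_rot: [-3.134, -0.004, 1.517]
force: [-0.3, -0.9, 0.2]
width: 62.2
```

```bash
python3 - <<'E'
from h import *
s=st(); print(s["qpos"].round(2))
to([415,101,160],[180,0,86.6]);to([415,101,20],[180,0,86.6]);to([415,101,1],[180,0,86.6])
E
```

```text
t 24.72 tcp [413.7 103.9 158.5] rpy [-179.6   -0.2   86.9] F [-0.3 -0.9  0.2] w 62.2
[ 0.46  0.71 -1.18  2.17  0.88  0.89  0.24]
 shift [-2.8  1.5 -1.5] turn [-0.4 -0.2  0.3] rows>= 1.0
 shift [ -3.3   2.5 138.5] turn [-0.4 -0.2  0.3] rows>= 4.0
 shift [ -3.4   2.6 157.5] turn [-0.4 -0.2  0.3] rows>= 4.0
```

Call:
arm_command --rows '[[[-3.3,1,40,-0.4,-0.2,0.3],[-3.3,1.5,80,-0.4,-0.2,0.3],[-3.3,1.5,115,-0.4,-0.2,0.3],[-3.3,1.5,138,-0.4,-0.2,0.3],[-3.3,1.5,150,-0.4,-0.2,0.3],[-3.3,1.5,156,-0.4,-0.2,0.3],[-3.3,1.5,156,-0.4,-0.2,0.3]]]'

```text
clock: 25.3
eef_pos: [413.5, 101.2, 1.6]
tool_rot: [-3.14, 0.0, 1.513]
force: [-0.4, -0.4, -0.6]
width: 61.9
```

```bash
python3 - <<'E'
from h import *
s=st()
d=get_image("top"); crop(d,"t21",200,300,180,280,6)
e=get_image("scene"); crop(e,"s21",240,360,110,220,6)
E
```

```text
t 25.3 tcp [413.5 101.2   1.6] rpy [-179.9    0.    86.7] F [-0.4 -0.4 -0.6] w 61.9
```

View pics/s21.png

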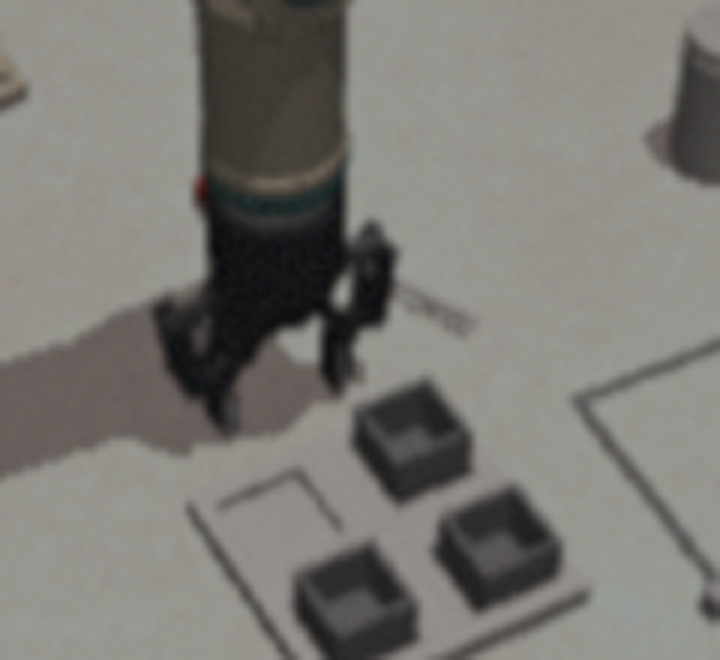

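View pics/t21.png

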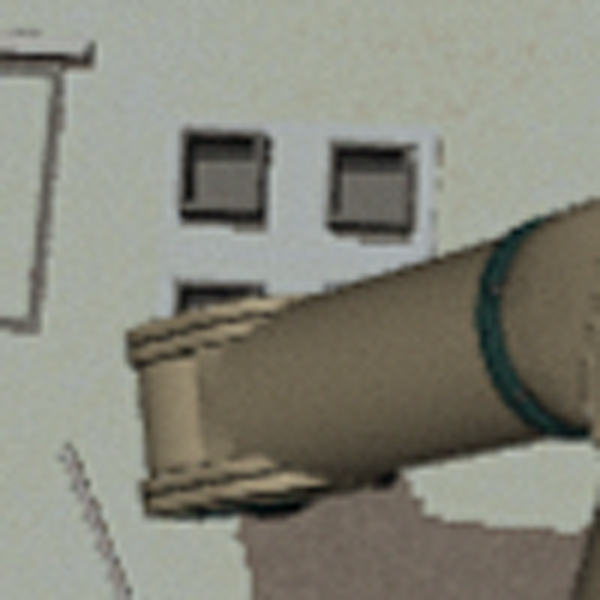

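Call:
arm_command --rows '[[[0,10,0,0,0,0],[0,18,0,0,0,0],[0,23,0,0,0,0],[0,27,0,0,0,0],[0,31,0,0,0,0],[0,34,0,0,0,0],[0,37,0,0,0,0],[0,40,0,0,0,0],[0,43,0,0,0,0],[0,46,0,0,0,0],[0,49,0,0,0,0],[0,51,0,0,0,0],[0,53,0,0,0,0]]]'

```text
clock: 26.48
eef_pos: [462.4, 99.3, 3.3]
tool_rot: [-3.136, -0.0, 1.516]
force: [-11.2, 0.3, 8.9]
width: 62.2
```

```bash
python3 - <<'E'
from h import *
s=st()
d=get_image("top"); crop(d,"t22",200,300,180,280,6)
e=get_image("scene"); crop(e,"s22",240,360,110,220,6)
E
```

```text
t 26.48 tcp [462.4  99.3   3.3] rpy [-179.7   -0.    86.9] F [-11.2   0.3   8.9] w 62.2
```

View pics/s22.png

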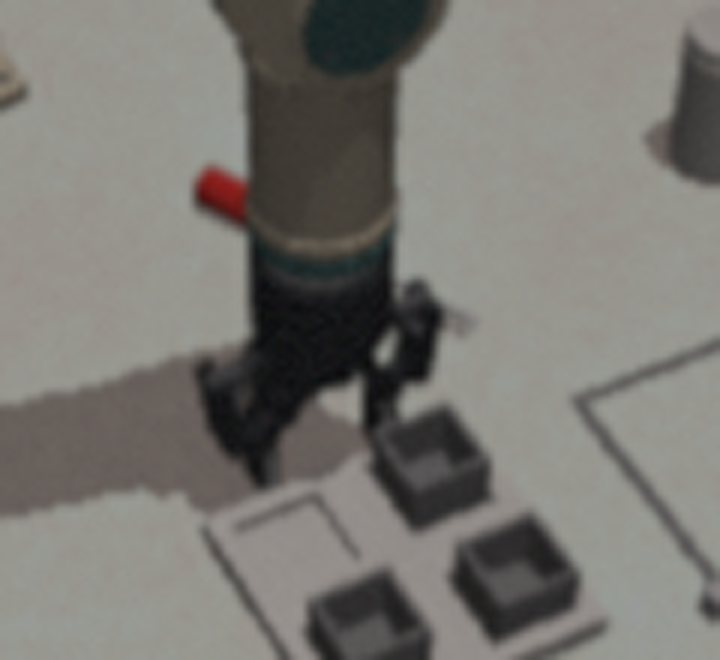

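Call:
arm_command --rows '[[[0,-6,0,0,0,0],[0,-15,-10,0,0,0],[0,-18,-45,0,0,0],[0,-18,-85,0,0,0],[0,-18,-125,0,0,0],[0,-18,-160,0,0,0]]]'

```text
clock: 27.08
eef_pos: [448.1, 100.1, 165.8]
tool_rot: [3.139, 0.0, 1.516]
force: [1.7, -0.2, -0.2]
width: 62.0
```

```bash
python3 - <<'E'
from h import *
s=st()
to([548,-25,160],[180,0,-3.4])
E
```

```text
t 27.08 tcp [448.1 100.1 165.8] rpy [179.9   0.   86.9] F [ 1.7 -0.2 -0.2] w 62.0
 shift [-119.5  106.6    6.1] turn [ 0.1 -0.1 90.3] rows>= 13.0
```

Call:
arm_command --rows '[[[-119,107,6,0.1,-0.1,90.3],[-119,107,6,0.1,-0.1,90.3],[-119,107,6,0.1,-0.1,90.3],[-119,107,6,0.1,-0.1,90.3],[-119,107,6,0.1,-0.1,90.3],[-119,107,6,0.1,-0.1,90.3],[-119,107,6,0.1,-0.1,90.3],[-119,107,6,0.1,-0.1,90.3],[-119,107,6,0.1,-0.1,90.3],[-119,107,6,0.1,-0.1,90.3],[-119,107,6,0.1,-0.1,90.3],[-119,107,6,0.1,-0.1,90.3],[-119,107,6,0.1,-0.1,90.3],[-119,107,6,0.1,-0.1,90.3],[-119,107,6,0.1,-0.1,90.3],[-119,107,6,0.1,-0.1,90.3]]]'

```text
clock: 28.42
eef_pos: [548.8, -25.0, 157.5]
tool_rot: [3.141, 0.001, -0.059]
force: [-0.2, -0.1, 0.7]
width: 61.8
```

```bash
python3 - <<'E'
from h import *
s=st()
d=get_image("top"); crop(d,"t23",150,290,175,255,5.5)
e=get_image("scene"); crop(e,"s23",265,425,140,240,5)
E
```

```text
t 28.42 tcp [548.8 -25.  157.5] rpy [180.    0.   -3.4] F [-0.2 -0.1  0.7] w 61.8
```

View pics/t23.png

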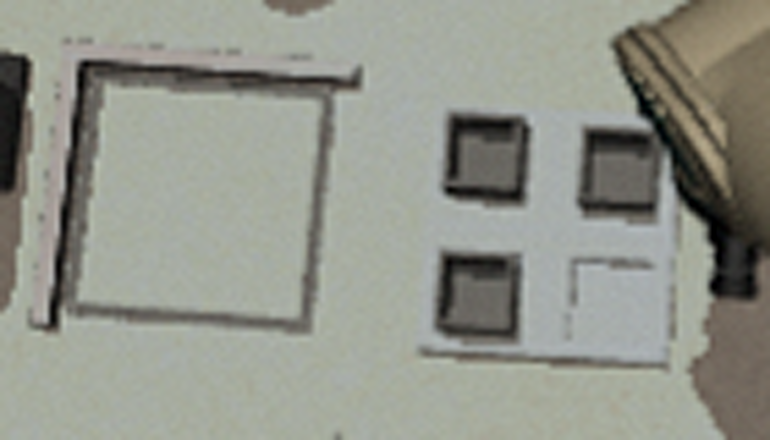

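View pics/s23.png

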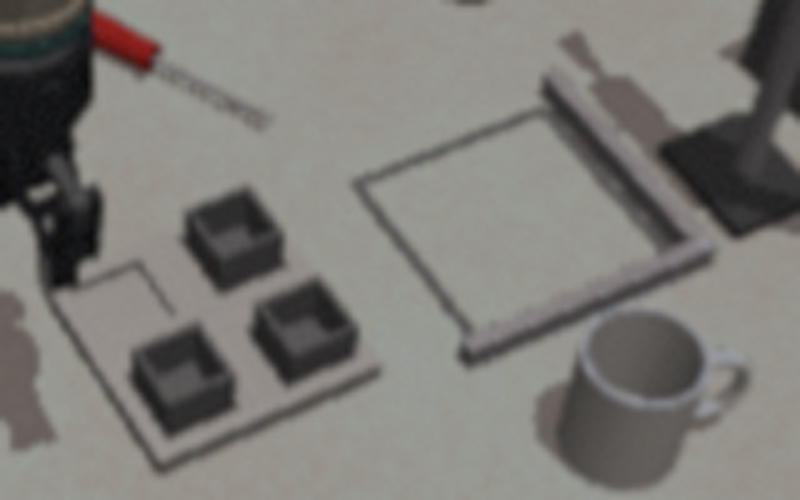

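```bash
python3 - <<'E'
from h import *
d=get_image("top"); e=get_image("scene")
def px(p,o,s): return (np.array(p,float)+.5)/s-.5+o
print(onplane(d,px([(421,349),(667,359),(683,215)],(150,175),5.5),16).round(1))
w=onplane(e,px([(162,470),(380,372)],(265,140),5),0);print(w.round(1), np.degrees(np.arctan2(w[1,0]-w[0,0],w[1,1]-w[0,1])))
to([549,-20,5],[180,0,-3.4])
E
```

```text
[[477.2 176.1  16. ]
 [471.8  20.6  16. ]
 [564.   11.3  16. ]]
[[626.4  15.7   0. ]
 [634.  174.4   0. ]] 2.7440762326780055
 shift [  0.   -5.1 152. ] turn [-0.   0.1 -0.1] rows>= 4.0
```

Call:
arm_command --rows '[[[-3,-5,40,0,0,0],[-3,-5,80,0,0,0],[-3,-5,115,0,0,0],[-3,-5,138,0,0,0],[-3,-5,150,0,0,0],[-3,-5,156,0,0,0],[-3,-12,156,0,0,0],[-3,-20,156,0,0,0],[-3,-26,156,0,0,0],[-3,-32,156,0,0,0],[-3,-38,156,0,0,0],[-3,-44,156,0,0,0],[-3,-50,156,0,0,0]]]'

```text
clock: 29.7
eef_pos: [549.4, 20.0, 2.6]
tool_rot: [3.133, 0.0, -0.065]
force: [-1.3, -10.7, 7.5]
width: 62.1
```

```bash
python3 - <<'E'
from h import *
s=st()
to([574-.0593*91-1-4,232.7-13,2],[180,0,-3.4])
E
```

```text
t 29.7 tcp [549.4  20.    2.6] rpy [179.5   0.   -3.7] F [ -1.3 -10.7   7.5] w 62.1
 shift [   1.3 -200.2   -1.2] turn [ 0.5  0.  -0.3] rows>= 5.0
```

Call:
arm_command --rows '[[[0,-6,0,0,0,0],[0,-14,0,0,0,0],[0,-22,0,0,0,0],[0,-30,0,0,0,0],[0,-38,0,0,0,0],[0,-46,0,0,0,0],[0,-54,0,0,0,0],[0,-62,0,0,0,0],[0,-70,0,0,0,0],[0,-78,0,0,0,0],[0,-86,0,0,0,0],[0,-94,0,0,0,0],[0,-102,0,0,0,0],[0,-110,0,0,0,0],[0,-118,0,0,0,0],[0,-126,0,0,0,0],[0,-134,0,0,0,0],[0,-140,0,0,0,0],[0,-143,0,0,0,0],[0,-144,0,0,0,0]]]'

```text
clock: 31.37
eef_pos: [558.5, 165.1, 2.5]
tool_rot: [3.135, -0.0, -0.063]
force: [-0.7, -10.1, 6.6]
width: 61.8
```

```bash
python3 - <<'E'
from h import *
s=st()
to([574-.0593*91-1-4,232.7,2],[180,0,-3.4])
d=get_image("top"); crop(d,"t24",150,290,175,255,5.5)
e=get_image("scene"); crop(e,"s24",265,425,140,240,5)
E
```

```text
t 31.37 tcp [558.5 165.1   2.5] rpy [179.6  -0.   -3.6] F [ -0.7 -10.1   6.6] w 61.8
 shift [  0.8 -67.8   0. ] turn [ 0.4 -0.  -0.2] rows>= 2.0
```

View pics/t24.png

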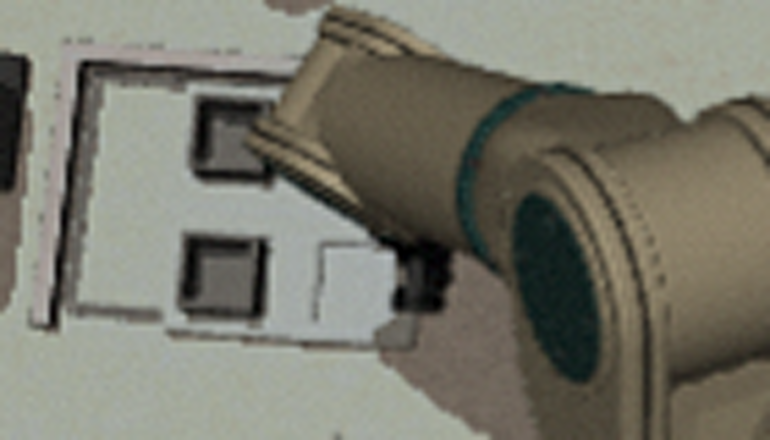

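View pics/s24.png

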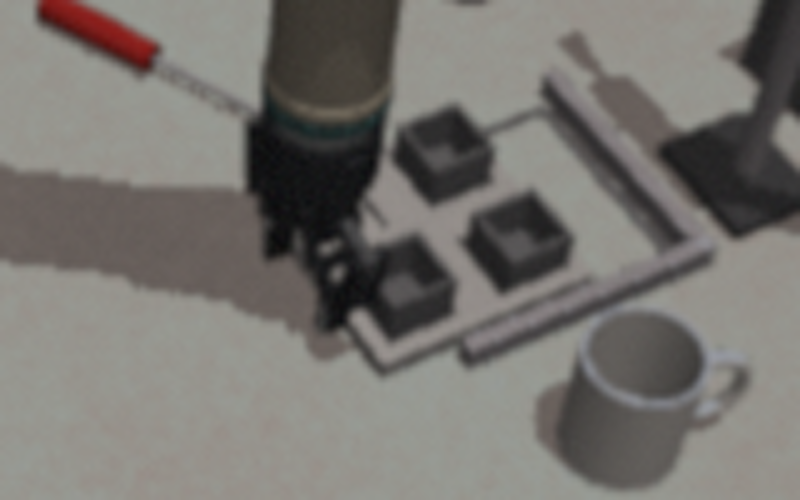

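Call:
arm_command --rows '[[[0,-8,0,0,0,0],[0,-16,0,0,0,0],[0,-24,0,0,0,0],[0,-32,0,0,0,0],[0,-40,0,0,0,0],[0,-46,0,0,0,0],[0,-52,0,0,0,0],[0,-56,0,0,0,0],[0,-58,0,0,0,0],[0,-58,0,0,0,0]]]'

```text
clock: 32.3
eef_pos: [561.8, 223.9, 2.2]
tool_rot: [3.136, 0.0, -0.063]
force: [0.8, -6.3, 3.1]
width: 62.2
```

```bash
python3 - <<'E'
from h import *
s=st()
to([574-.0593*91-1-4,232.7,2],[180,0,-3.4])
d=get_image("top"); crop(d,"t25",150,240,175,250,8)
e=get_image("scene"); crop(e,"s25",320,420,140,220,8)
E
```

```text
t 32.3 tcp [561.8 223.9   2.2] rpy [179.7   0.   -3.6] F [ 0.8 -6.3  3.1] w 62.2
 shift [ 1.3 -8.9  0.1] turn [ 0.3  0.  -0.2] rows>= 1.0
```

View pics/t25.png

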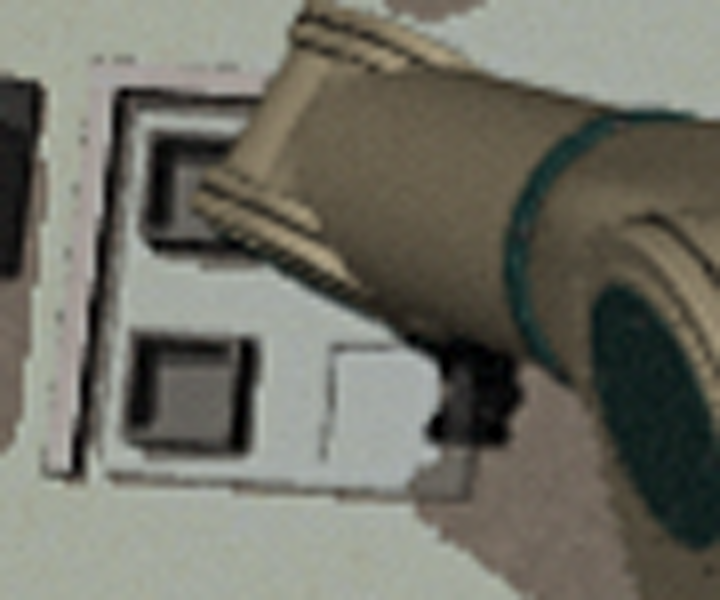

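View pics/s25.png

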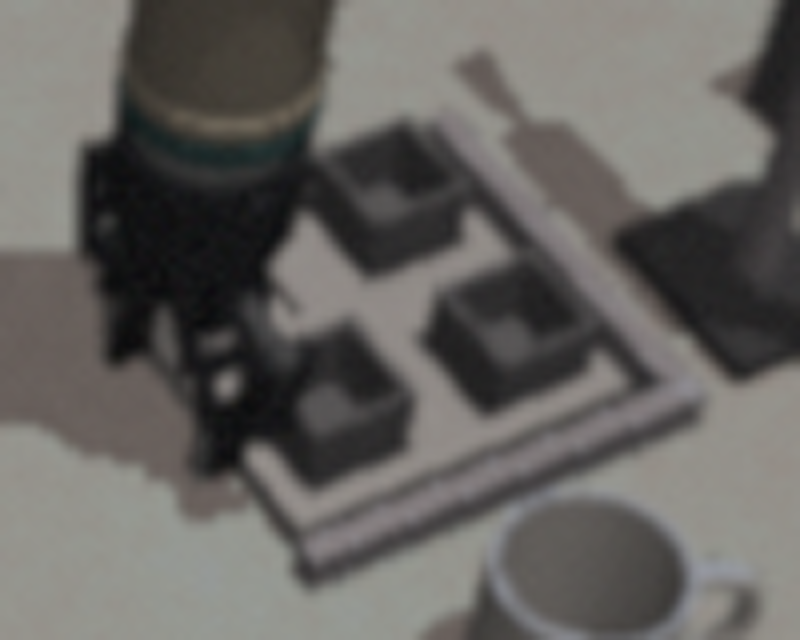

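```bash
python3 - <<'E'
from h import *
d=get_image("top"); e=get_image("scene")
def px(p,o,s): return (np.array(p,float)+.5)/s-.5+o
crop(d,"t26",155,175,220,238,40)
crop(e,"s26",375,412,150,196,17)
a=np.radians(-3.4)
def bay(w): w=w[:,:2]-[574,323.5]; return np.c_[w@[np.cos(a),np.sin(a)],w@[-np.sin(a),np.cos(a)]]
print("tray corner",bay(onplane(d,px([(104,472),(465,498)],(150,175),8),16)).round(1))
print("fence y inner",bay(onplane(d,px([(73,470),(112,95)],(150,175),8),22)).round(1))
E
```

```text
tray corner [[-86.8  69.7]
 [-87.8 -88.5]]
fence y inner [[-87.4  81.6]
 [ 79.4  82.6]]
```

View pics/t26.png

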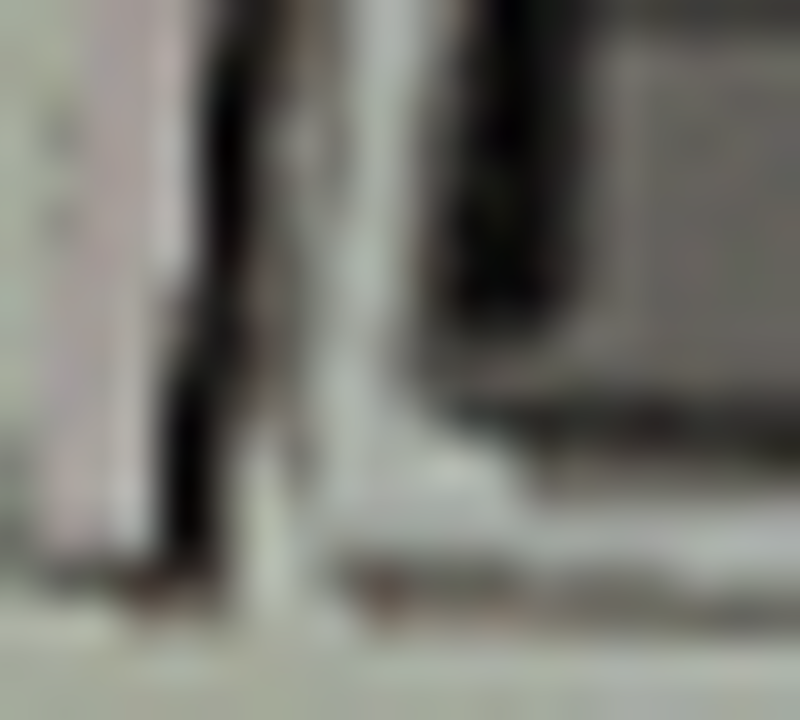

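View pics/s26.png

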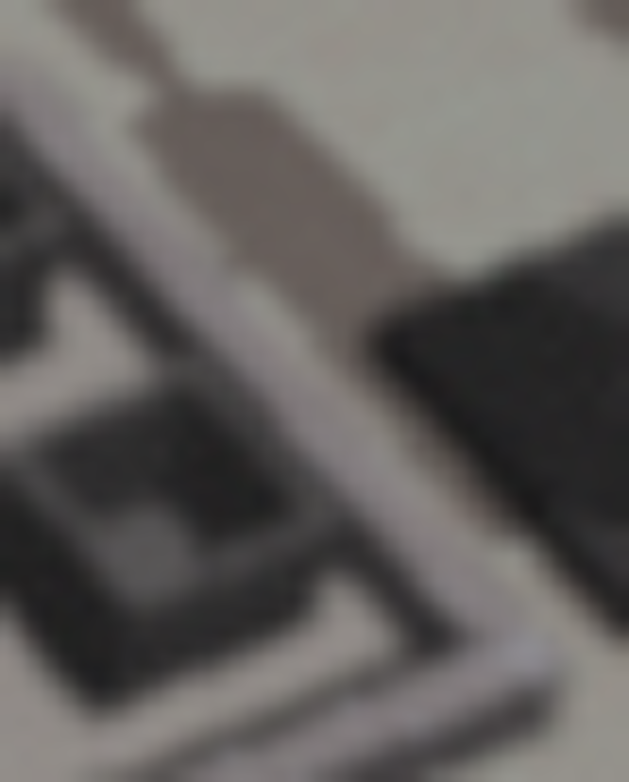

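Call:
arm_command --rows '[[[0.5,-3,0,0,0,0],[0.5,-5,0,0,0,0],[0.5,-7,0,0,0,0],[0.5,-8.5,0,0,0,0],[0.5,-8.5,0,0,0,0],[0.5,-8.5,0,0,0,0]]]'

```text
clock: 33.0
eef_pos: [562.6, 231.6, 2.0]
tool_rot: [3.135, 0.0, -0.063]
force: [-0.9, -7.5, 2.3]
width: 62.1
```

```bash
python3 - <<'E'
from h import *
s=st()
d=get_image("top"); crop(d,"t27",150,240,175,250,8)
crop(d,"t28",155,175,220,238,40)
E
```

```text
t 33.0 tcp [562.6 231.6   2. ] rpy [179.6   0.   -3.6] F [-0.9 -7.5  2.3] w 62.1
```

View pics/t27.png

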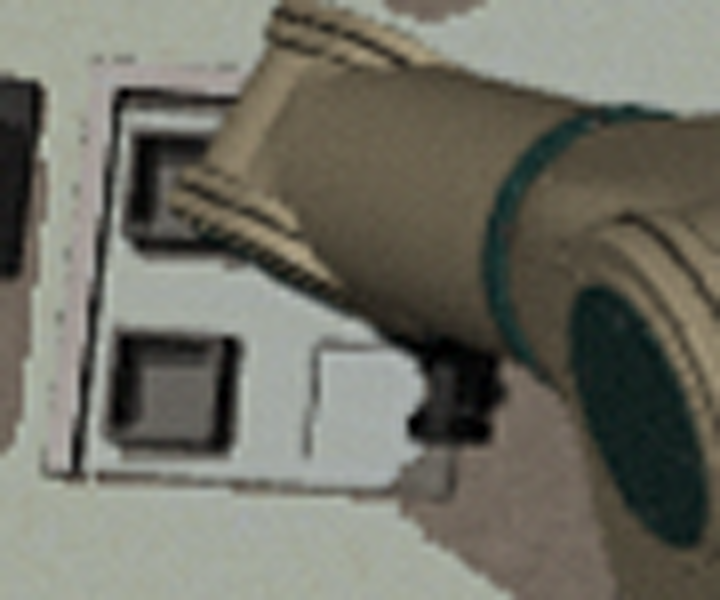

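View pics/t28.png

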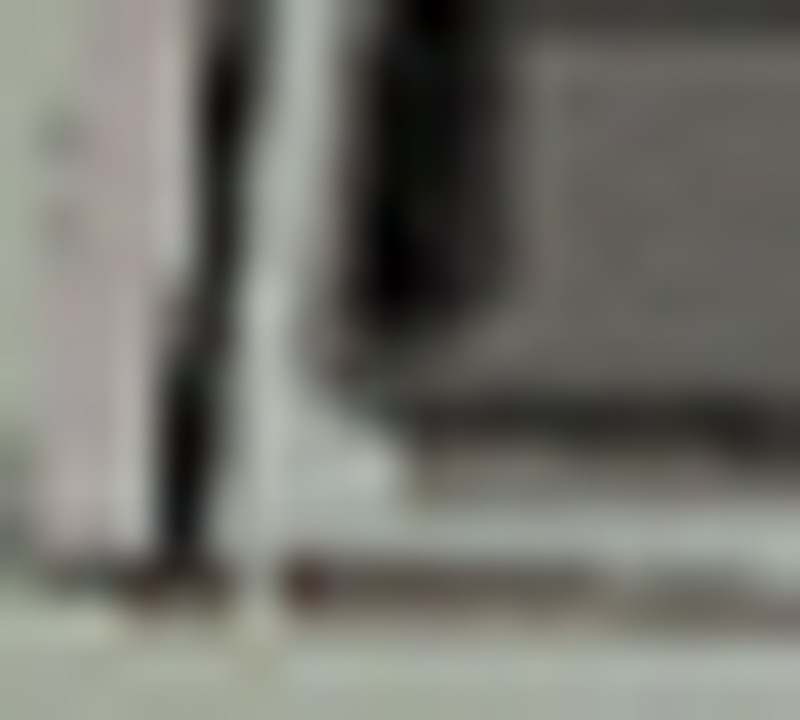

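Call:
arm_command --rows '[[[0,-0.7,0,0,0,0],[0,-1.4,0,0,0,0],[0,-1.4,0,0,0,0]]]'

```text
clock: 33.3
eef_pos: [562.6, 231.9, 2.1]
tool_rot: [3.133, 0.001, -0.064]
force: [-0.4, -9.1, 5.2]
width: 61.9
```

Call:
arm_command --rows '[[[0,6,0,0,0,0],[0,15,-10,0,0,0],[0,18,-45,0,0,0],[0,18,-85,0,0,0],[0,18,-125,0,0,0],[0,18,-160,0,0,0]]]'

```text
clock: 33.8
eef_pos: [561.4, 219.2, 164.7]
tool_rot: [-3.139, -0.001, -0.061]
force: [0.9, 0.6, -0.4]
width: 62.2
```

```bash
python3 - <<'E'
from h import *
s=st(); print(s["qpos"].round(2))
# -x side: bay local (-80-11-22-7, 0)
a=np.radians(-3.4)
p=np.array([574,323.5])+ -125*np.array([np.cos(a),np.sin(a)])
print(p); to([*p,160],[180,0,86.6]); to([*p,160],[180,0,-93.4])
E
```

```text
t 33.8 tcp [561.4 219.2 164.7] rpy [-179.9   -0.    -3.5] F [ 0.9  0.6 -0.4] w 62.2
[-0.01  0.72 -0.68  1.71  0.56  0.91 -0.98]
[449.22002151 330.9132967 ]
 shift [-118.8 -104.7    4.9] turn [ -0.1  -0.1 -90.1] rows>= 13.0
 shift [-118.8 -104.7    4.9] turn [-0.1  0.1 89.9] rows>= 13.0
```

Call:
arm_command --rows '[[[-119,-105,5,0,0,-90],[-119,-105,5,0,0,-90],[-119,-105,5,0,0,-90],[-119,-105,5,0,0,-90],[-119,-105,5,0,0,-90],[-119,-105,5,0,0,-90],[-119,-105,5,0,0,-90],[-119,-105,5,0,0,-90],[-119,-105,5,0,0,-90],[-119,-105,5,0,0,-90],[-119,-105,5,0,0,-90],[-119,-105,5,0,0,-90],[-119,-105,5,0,0,-90],[-119,-105,5,0,0,-90],[-119,-105,5,0,0,-90],[-119,-105,5,0,0,-90]]]'

```text
clock: 35.13
eef_pos: [449.2, 330.6, 156.8]
tool_rot: [-3.141, -0.0, 1.508]
force: [-0.6, 0.1, -0.0]
width: 61.6
```

```bash
python3 - <<'E'
from h import *
s=st(); print(s["qpos"].round(2))
d=get_image("top"); crop(d,"t29",130,250,165,285,5)
e=get_image("scene"); crop(e,"s29",300,420,100,220,5)
a=np.radians(-3.4)
p=np.array([574,323.5])+ -122*np.array([np.cos(a),np.sin(a)])
to([*p,2],[180,0,86.6])
E
```

```text
t 35.13 tcp [449.2 330.6 156.8] rpy [-180.    -0.    86.4] F [-0.6  0.1 -0. ] w 61.6
[-0.06  0.82 -1.06  1.84  0.85  1.02  0.03]
 shift [  0.3   3.1 154.6] turn [-0.  -0.  -0.2] rows>= 4.0
```

View pics/t29.png

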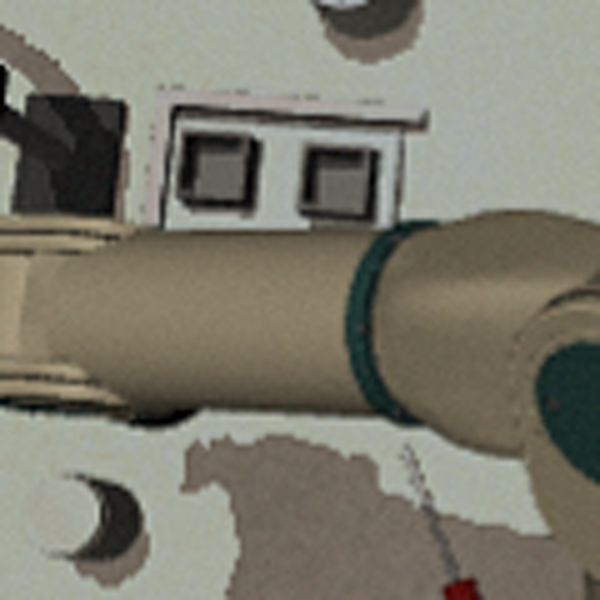

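View pics/s29.png

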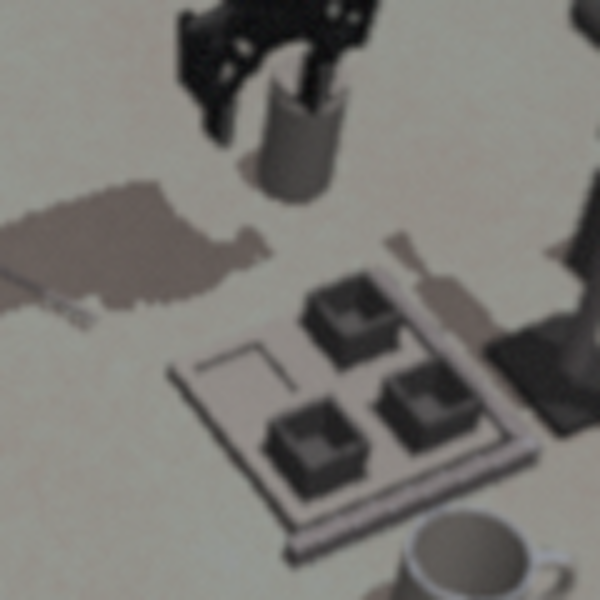

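Call:
arm_command --rows '[[[0,0,30,0,0,0],[0,0,60,0,0,0],[0,0,90,0,0,0],[0,0,115,0,0,0],[0,0,135,0,0,0],[0,0,150,0,0,0],[0,0,154,0,0,0],[0,0,154,0,0,0]]]'

```text
clock: 35.9
eef_pos: [448.4, 330.3, 1.4]
tool_rot: [-3.139, 0.001, 1.509]
force: [0.3, 1.0, 0.0]
width: 61.6
```

```bash
python3 - <<'E'
from h import *
s=st()
e=get_image("scene"); crop(e,"s30",300,440,90,220,4.5)
a=np.radians(-3.4)
p=np.array([574,323.5])+ -91*np.array([np.cos(a),np.sin(a)])
to([*p,2],[180,0,86.6])
E
```

```text
t 35.9 tcp [448.4 330.3   1.4] rpy [-1.799e+02  1.000e-01  8.650e+01] F [0.3 1.  0. ] w 61.6
 shift [ 0.1 34.3  0.4] turn [-0.1 -0.  -0.1] rows>= 1.0
```

View pics/s30.png

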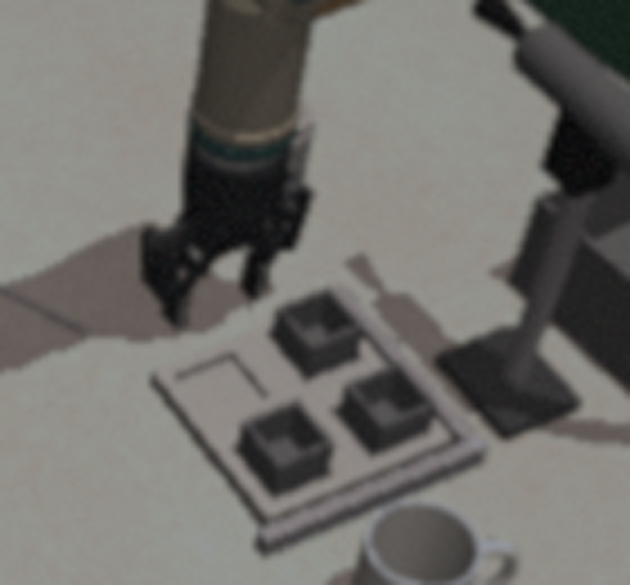

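Call:
arm_command --rows '[[[0,8,0,0,0,0],[0,15,0,0,0,0],[0,21,0,0,0,0],[0,25,0,0,0,0],[0,28,0,0,0,0],[0,30,0,0,0,0],[0,32,0,0,0,0],[0,34,0,0,0,0],[0,34,0,0,0,0]]]'

```text
clock: 36.7
eef_pos: [479.1, 328.8, 2.4]
tool_rot: [-3.135, 0.001, 1.511]
force: [-7.6, -0.4, 6.2]
width: 62.1
```

```bash
python3 - <<'E'
from h import *
s=st()
a=np.radians(-3.4)
p=np.array([574,323.5])+ -91*np.array([np.cos(a),np.sin(a)])
to([*p,2],[180,0,86.6])
e=get_image("scene"); crop(e,"s31",320,420,140,220,8)
E
```

```text
t 36.7 tcp [479.1 328.8   2.4] rpy [-179.6    0.    86.5] F [-7.6 -0.4  6.2] w 62.1
 shift [0.4 4.1 0.4] turn [-0.4  0.  -0.1] rows>= 1.0
```

View pics/s31.png

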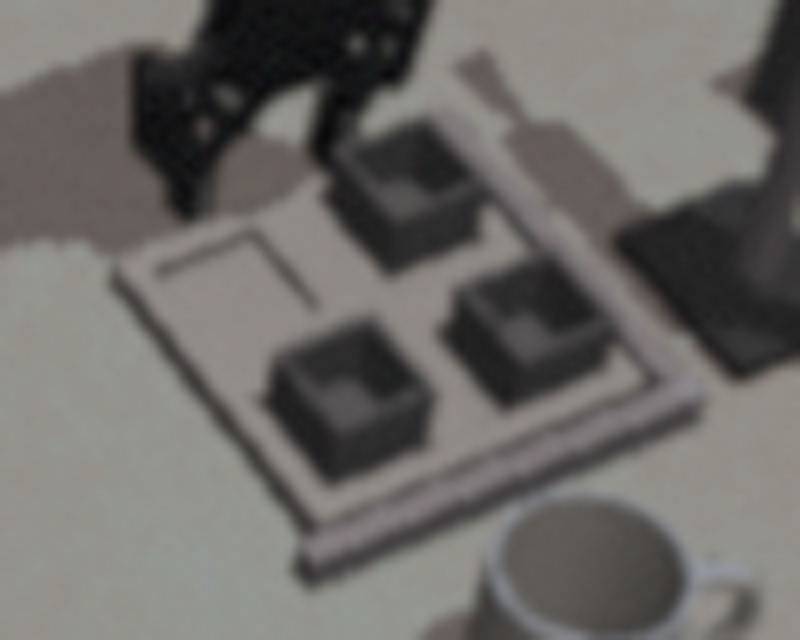

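Call:
arm_command --rows '[[[0,1.5,0,0,0,0],[0,3,0,0,0,0],[0,4,0,0,0,0],[0,4,0,0,0,0]]]'

```text
clock: 37.08
eef_pos: [483.2, 328.9, 2.4]
tool_rot: [-3.135, 0.0, 1.511]
force: [-7.5, -0.7, 6.0]
width: 62.0
```

```bash
python3 - <<'E'
from h import *
s=st()
E
```

```text
t 37.08 tcp [483.2 328.9   2.4] rpy [-179.6    0.    86.6] F [-7.5 -0.7  6. ] w 62.0
```

Call:
arm_command --rows '[[[0,-6,0,0,0,0],[0,-15,0,0,0,0],[0,-22,-15,0,0,0],[0,-25,-55,0,0,0],[0,-25,-95,0,0,0],[0,-25,-135,0,0,0],[0,-25,-170,0,0,0],[0,-25,-190,0,0,0]]]'

```text
clock: 37.75
eef_pos: [462.6, 331.3, 196.3]
tool_rot: [3.138, -0.003, 1.51]
force: [0.4, 0.8, 0.4]
width: 62.1
```

```bash
python3 - <<'E'
from h import *
s=st()
d=get_image("top"); print(d["z_map"].shape)
c=cloud(d)
for uv in [(397,222),(385,222),(420,222),(372,222),(372,215),(372,235)]: print(uv,c[uv[1],uv[0]].round(1))
crop(d,"t32",355,435,185,260,9)
e=get_image("scene"); crop(e,"s32",95,200,205,310,7)
E
```

```text
t 37.75 tcp [462.6 331.3 196.3] rpy [179.8  -0.2  86.5] F [0.4 0.8 0.4] w 62.1
(420, 560)
(397, 222) [ 524.5 -398.8  102.4]
(385, 222) [ 523.5 -357.6  107.9]
(420, 222) [ 526.7 -479.1   90.2]
(372, 222) [ 533.6 -328.8   35.9]
(372, 215) [ 546.  -314.4  112. ]
(372, 235) [ 492.1 -333.8    4.3]
```

View pics/t32.png

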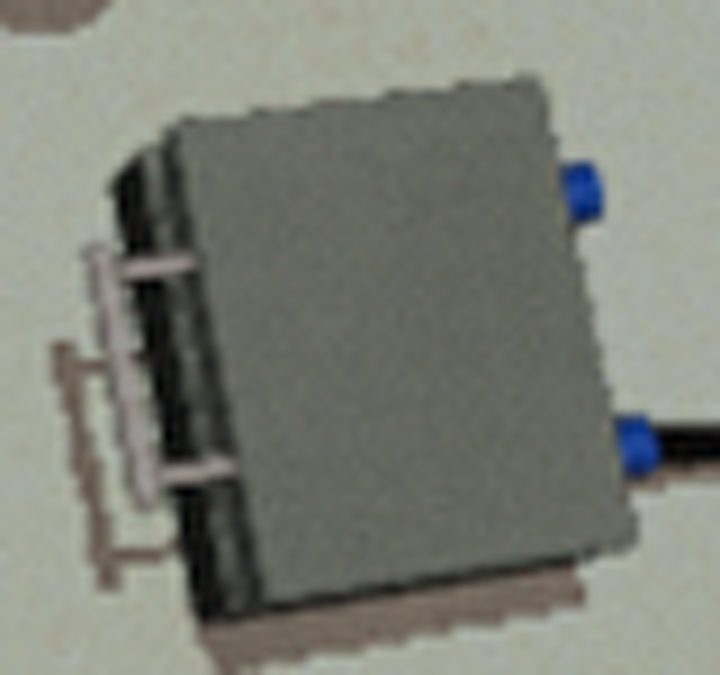

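View pics/s32.png

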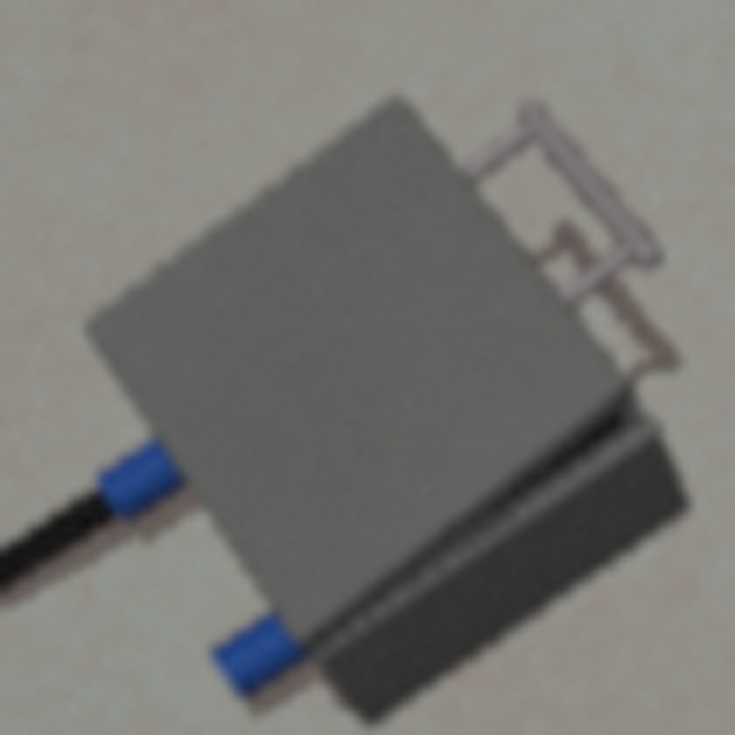

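```bash
cat >> h.py <<'E'
def px(p,o,s): return (np.array(p,float)+.5)/s-.5+o
def tri(d,u1,e,u2):
    o1,r1=ray(d,u1); o2,r2=ray(e,u2); out=[]
    for a,b in zip(r1,r2):
        A=np.c_[a,-b]; t=np.linalg.lstsq(A,o2-o1,rcond=None)[0]
        p,q=o1+a*t[0],o2+b*t[1]; out.append(np.r_[(p+q)/2,np.linalg.norm(p-q)])
    return np.array(out)
E
python3 - <<'E'
from h import *
d=get_image("top"); e=get_image("scene")
print("handle ends",tri(d,px([(97,250),(150,502)],(355,185),9),e,px([(652,257),(531,107)],(95,205),7)).round(1))
# lid top corners: top img: front+x (172,122), front-x (262,603), back+x (538,77), back-x(632,548)
# scene: front-x (398,95), front+x (630,385), back-x (88,325), back+x (305,640)
print("lid f+x f-x b+x b-x\n",tri(d,px([(172,122),(262,603),(538,77),(632,548)],(355,185),9),e,px([(632,382),(398,95),(303,645),(88,325)],(95,205),7)).round(1))
crop(e,"s33",320,420,140,220,8)
a=np.radians(-3.4)
def bay(w): w=w[:,:2]-[574,323.5]; return np.c_[w@[np.cos(a),np.sin(a)],w@[-np.sin(a),np.cos(a)]]
E
```

```text
handle ends [[ 5.552e+02 -2.932e+02  1.094e+02  1.000e-01]
 [ 4.626e+02 -3.088e+02  1.106e+02  2.300e+00]]
lid f+x f-x b+x b-x
 [[ 603.5 -321.7  109.     0.9]
 [ 426.  -351.4  106.4    1.5]
 [ 627.1 -466.4   81.2    0.7]
 [ 449.1 -495.1   80.4    0.9]]
```

View pics/s33.png

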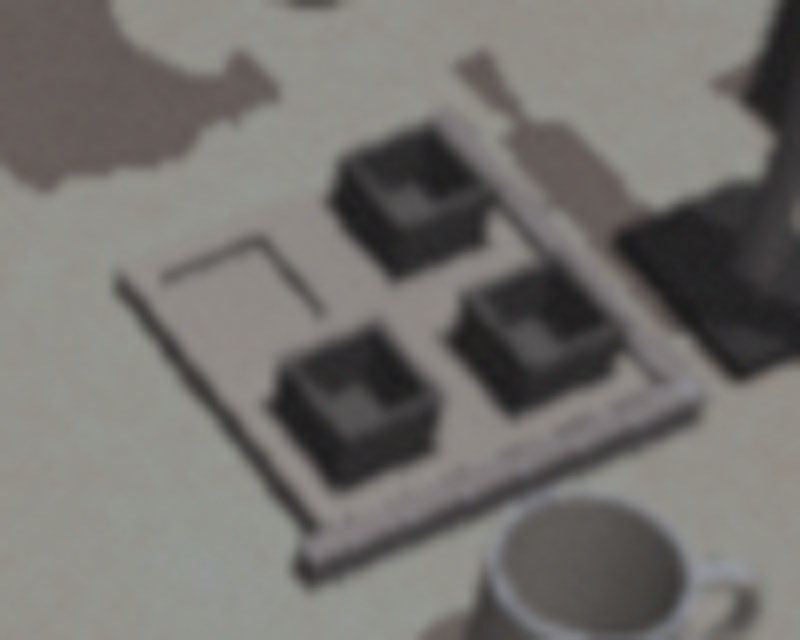

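```bash
python3 - <<'E'
from h import *
st(); to([500,-60,300],[180,0,0])
E
```

```text
t 37.95 tcp [462.3 329.4 192.2] rpy [180.    0.   86.5] F [ 0.8 -0.5 -0.8] w 62.0
 shift [-386.4   61.7 -107.5] turn [ 0.   0.  86.5] rows>= 13.0
```

Call:
arm_command --rows '[[[0,0,-40,0,0,0],[-20,3,-80,0,0,5],[-386,62,-107,0,0,86.5],[-386,62,-107,0,0,86.5],[-386,62,-107,0,0,86.5],[-386,62,-107,0,0,86.5],[-386,62,-107,0,0,86.5],[-386,62,-107,0,0,86.5],[-386,62,-107,0,0,86.5],[-386,62,-107,0,0,86.5],[-386,62,-107,0,0,86.5],[-386,62,-107,0,0,86.5],[-386,62,-107,0,0,86.5],[-386,62,-107,0,0,86.5],[-386,62,-107,0,0,86.5],[-386,62,-107,0,0,86.5],[-386,62,-107,0,0,86.5]]]' --claw -0.2

```text
clock: 39.37
eef_pos: [500.0, -59.2, 298.2]
tool_rot: [-3.141, 0.003, 0.002]
force: [-0.2, 0.5, -0.6]
width: 34.0
```

```bash
cat >> h.py <<'E'
N=np.array([-.165,.986,0]); HING=np.array([539,-479.4,70.])
def hpose(th,alpha_rel=49.35,ahead=17,back=0):
    "TCP pose gripping the bar at lid angle th; tool tilt alpha = alpha_rel - th"
    t=np.radians(th); bar=HING+(185*np.cos(t)-10*np.sin(t))*N+np.array([0,0,185*np.sin(t)+10*np.cos(t)])
    rpy=[180,-(alpha_rel-th),-80.5]; return bar+(ahead-back)*zt(rpy),rpy,bar
E
python3 - <<'E'
from h import *
s=st(); print(s["qpos"].round(2))
p,r,b=hpose(9.35,back=100); print(p,r,b); to(p,r); print(hpose(60))
d=get_image("top"); crop(d,"t34",150,230,175,245,9.5); print
E
```

```text
t 39.37 tcp [500.  -59.2 298.2] rpy [-1.8e+02  2.0e-01  1.0e-01] F [-0.2  0.5 -0.6] w 34.0
[ 0.67  0.46 -0.88  1.81  0.4   1.07 -0.36]
[ 500.34309656 -248.39565666  173.50484833] [180, -40.0, -80.5] [ 509.14861272 -301.01534629  109.92315955]
 shift [  0.4 189.2 124.7] turn [-28.   33.2  77.1] rows>= 13.0
(array([ 524.64790296, -393.63534384,  218.5075341 ]), [180, 10.649999999999999, -80.5], array([ 525.16644192, -396.73401048,  235.2146997 ]))
```

View pics/t34.png

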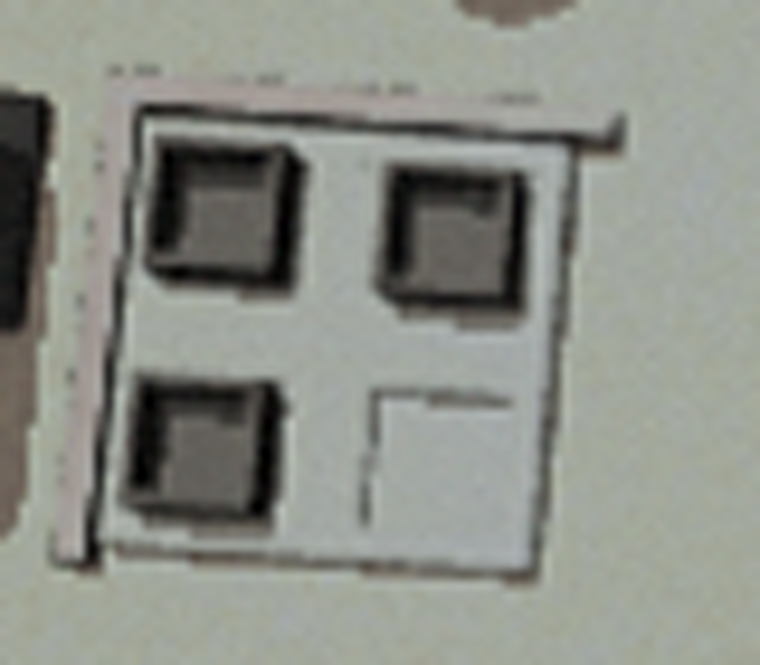

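```bash
python3 - <<'E'
from h import *
d=get_image("top")
a=np.radians(-3.4)
def bay(w): w=w[:,:2]-[574,323.5]; return np.c_[w@[np.cos(a),np.sin(a)],w@[-np.sin(a),np.cos(a)]].round(1)
print(bay(onplane(d,px([(101,542),(533,569),(578,148)],(150,175),9.5),16)))
print("fence inner corner/ends z22",bay(onplane(d,px([(140,105),(92,565),(620,130)],(150,175),9.5),22)))
E
```

```text
[[-80.5  78.7]
 [-80.  -80.6]
 [ 78.  -82.8]]
fence inner corner/ends z22 [[ 82.5  80.4]
 [-89.8  79.5]
 [ 84.6 -98.8]]
```

Call:
arm_command --rows '[[[0,189,125,-28,33.2,77.1],[0,189,125,-28,33.2,77.1],[0,189,125,-28,33.2,77.1],[0,189,125,-28,33.2,77.1],[0,189,125,-28,33.2,77.1],[0,189,125,-28,33.2,77.1],[0,189,125,-28,33.2,77.1],[0,189,125,-28,33.2,77.1],[0,189,125,-28,33.2,77.1],[0,189,125,-28,33.2,77.1],[0,189,125,-28,33.2,77.1],[0,189,125,-28,33.2,77.1],[0,189,125,-28,33.2,77.1],[0,189,125,-28,33.2,77.1],[0,189,125,-28,33.2,77.1],[0,189,125,-28,33.2,77.1]]]'

```text
clock: 40.8
eef_pos: [500.7, -247.4, 173.5]
tool_rot: [3.14, -0.698, -1.402]
force: [-1.0, -0.2, 1.1]
width: 34.4
```

```bash
python3 - <<'E'
from h import *
s=st(); print(s["qpos"].round(2))
for k in(100,40,0):
    p,r,b=hpose(9.35,back=k);to(p,r,k)
e=get_image("scene"); crop(e,"s35",95,235,170,310,5.5)
E
```

```text
t 40.8 tcp [ 500.7 -247.4  173.5] rpy [179.9 -40.  -80.4] F [-1.  -0.2  1.1] w 34.4
[-0.04  0.61  0.05  2.15  1.26  0.69 -2.53]
100 shift [0.7 0.5 0.6] turn [-0.   0.   0.1] rows>= 1.0
40 shift [ 0.7  0.6 60.6] turn [-0.   0.   0.1] rows>= 2.0
0 shift [  0.7   0.6 100.6] turn [-0.   0.   0.1] rows>= 3.0
```

View pics/s35.png

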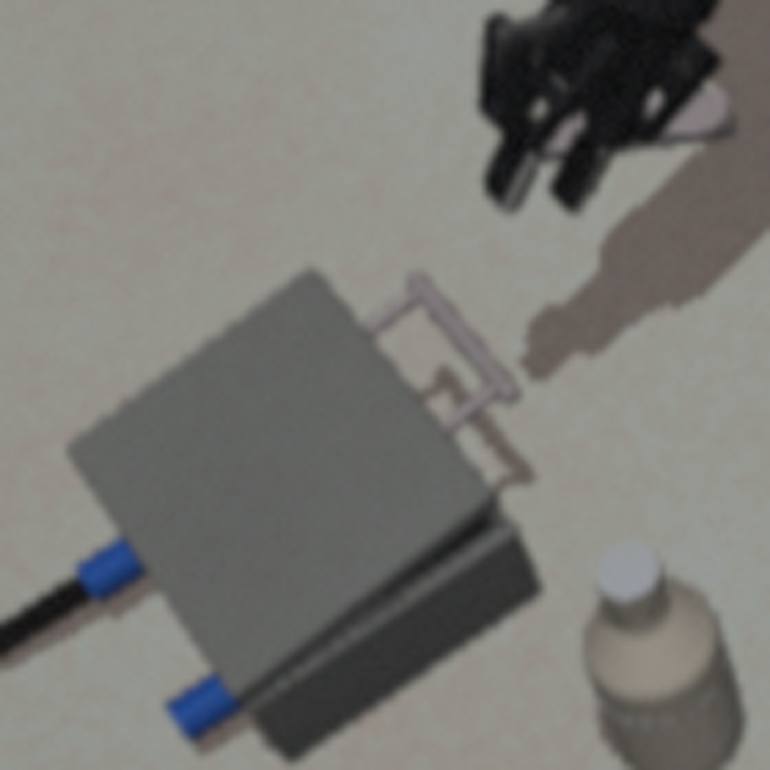

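Call:
arm_command --rows '[[[0.7,0.6,30,0,0,0],[0.7,0.6,60,0,0,0],[0.7,0.6,70,0,0,0],[0.7,0.6,80,0,0,0],[0.7,0.6,88,0,0,0],[0.7,0.6,94,0,0,0],[0.7,0.6,94,0,0,0]]]'

```text
clock: 41.43
eef_pos: [508.9, -309.8, 102.3]
tool_rot: [-3.141, -0.699, -1.409]
force: [-0.3, 0.8, 0.7]
width: 33.8
```

```bash
python3 - <<'E'
from h import *
s=st()
p,r,b=hpose(9.35,back=0);to(p,r,0)
e=get_image("scene"); crop(e,"s36",140,210,190,255,11)
e=get_image("top"); crop(e,"t36",340,410,195,255,11)
E
```

```text
t 41.43 tcp [ 508.9 -309.8  102.3] rpy [-180.   -40.   -80.7] F [-0.3  0.8  0.7] w 33.8
0 shift [-1.7 -1.7  5.6] turn [ 0.1 -0.  -0.2] rows>= 1.0
```

View pics/s36.png

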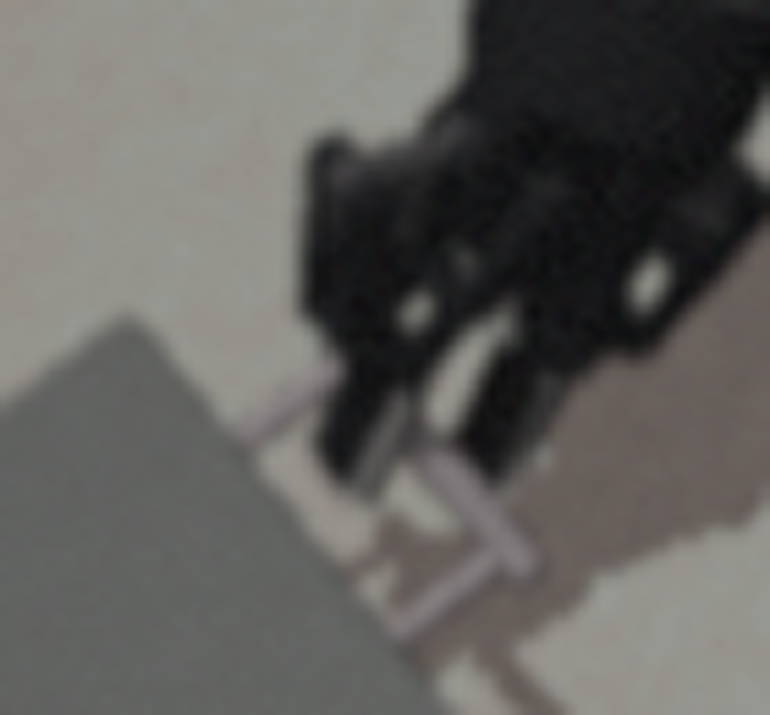

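View pics/t36.png

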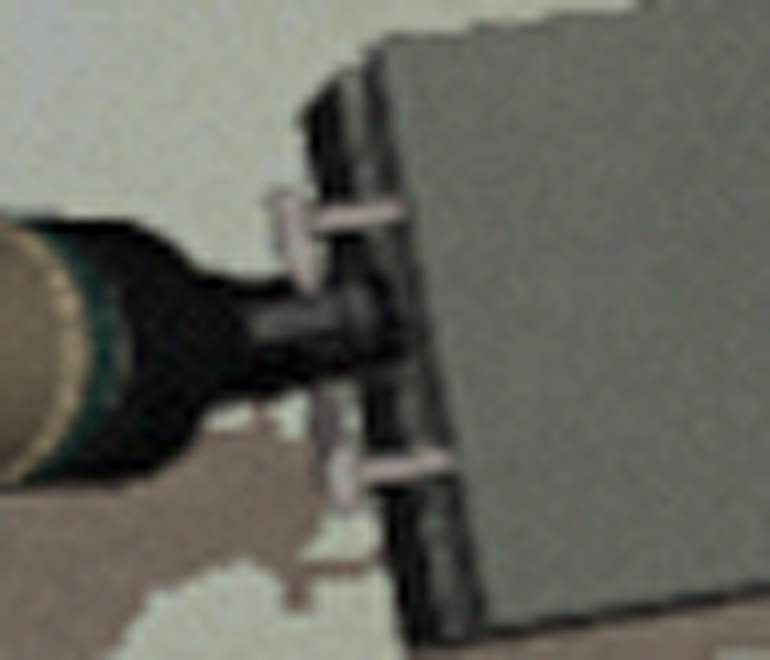

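Call:
arm_command --rows '[[[-1,-1,3,0,0,0],[-1.5,-1.5,5,0,0,0],[-1.5,-1.5,5,0,0,0]]]'

```text
clock: 41.78
eef_pos: [511.9, -310.1, 97.7]
tool_rot: [-3.14, -0.699, -1.407]
force: [0.4, -0.0, -1.3]
width: 34.4
```

Call:
arm_command --rows '[[[0,0,0,0,0,0],[0,0,0,0,0,0],[0,0,0,0,0,0],[0,0,0,0,0,0],[0,0,0,0,0,0],[0,0,0,0,0,0],[0,0,0,0,0,0],[0,0,0,0,0,0]]]' --claw -1

```text
clock: 42.45
eef_pos: [511.6, -310.5, 98.0]
tool_rot: [-3.14, -0.699, -1.408]
force: [-0.6, 0.7, 2.8]
width: 8.4
```

```bash
python3 - <<'E'
from h import *
s=st(); print(s["qpos"].round(2))
p,r,b=hpose(9.35,back=0);to(p,r,0)
Rt=R.from_euler("xyz",s["tool_rot"]); print("bar est from tool",s["eef_pos"]+Rt.apply([0,0,-17]),b)
e=get_image("scene"); crop(e,"s37",140,210,190,255,11)
E
```

```text
t 42.45 tcp [ 511.6 -310.5   98. ] rpy [-179.9  -40.1  -80.7] F [-0.6  0.7  2.8] w 8.4
[ 0.04  0.78  0.12  2.13  1.56  0.58 -2.77]
0 shift [0.2 0.9 1.6] turn [ 0.  -0.1 -0.1] rows>= 1.0
bar est from tool [ 509.82656007 -299.67104981  111.04026756] [ 509.14861272 -301.01534629  109.92315955]
```

View pics/s37.png

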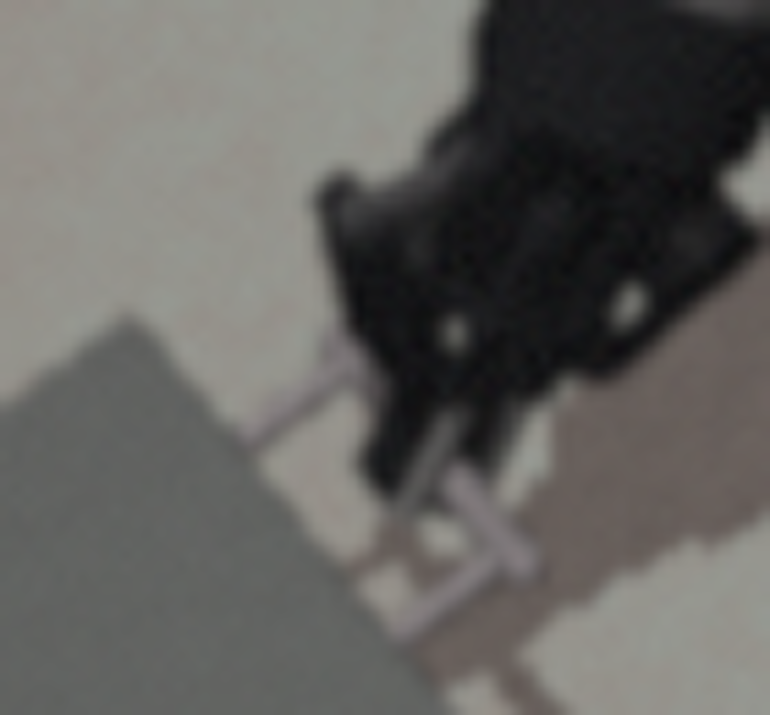

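```bash
cat >> h.py <<'E'
def arc(deltas,hinge=HING):
    s=sensors.read_state(); Rc=R.from_euler("xyz",s["tool_rot"]); a=np.array([N[1],-N[0],0])
    for D in deltas:
        Q=R.from_rotvec(a*np.radians(D)); p=hinge+Q.apply(s["eef_pos"]-hinge)
        print(D,Rc.inv().apply(p-s["eef_pos"]).round(1),np.degrees((Rc.inv()*Q*Rc).as_rotvec()).round(1))
E
python3 - <<'E'
from h import *
arc([2.5,5,7.5,10,12.5,15,17.5,20,50])
E
```

```text
2.5 [ 5.8 -0.  -4.8] [-0.  -2.5 -0. ]
5 [11.9 -0.  -9.3] [-0. -5. -0.]
7.5 [ 18.1  -0.  -13.6] [-0.  -7.5 -0. ]
10 [ 24.6  -0.  -17.6] [ -0. -10.  -0.]
12.5 [ 31.1  -0.1 -21.3] [ -0.  -12.5  -0. ]
15 [ 37.9  -0.1 -24.8] [ -0. -15.  -0.]
17.5 [ 44.8  -0.1 -27.9] [ -0.  -17.5  -0. ]
20 [ 51.8  -0.1 -30.7] [ -0. -20.  -0.]
50 [141.1  -0.3 -39.6] [ -0.1 -50.   -0. ]
```

Call:
arm_command --rows '[[[3,0,-2.4,0,-1.2,0],[5.8,0,-4.8,0,-2.5,0],[9,0,-7.1,0,-3.8,0],[11.9,0,-9.3,0,-5,0],[15,0,-11.5,0,-6.2,0],[18.1,0,-13.6,0,-7.5,0],[24.6,0,-17.6,0,-10,0],[24.6,0,-17.6,0,-10,0]]]'

```text
clock: 43.17
eef_pos: [512.8, -317.8, 127.5]
tool_rot: [-3.137, -0.521, -1.411]
force: [-0.2, 2.9, 4.1]
width: 8.5
```

```bash
python3 - <<'E'
from h import *
s=st(); print(s["qpos"].round(2),s["torque"].round(2))
arc([2.5,5,7.5,10,12.5,15,17.5,20,40])
E
```

```text
t 43.17 tcp [ 512.8 -317.8  127.5] rpy [-179.8  -29.8  -80.8] F [-0.2  2.9  4.1] w 8.5
[ 0.22  0.66  0.02  2.05  1.17  0.5  -2.24] [0.76 0.2  0.04]
2.5 [ 5.8 -0.  -4.8] [-0.  -2.5  0. ]
5 [11.9 -0.1 -9.4] [-0. -5.  0.]
7.5 [ 18.1  -0.1 -13.7] [-0.  -7.5  0. ]
10 [ 24.5  -0.1 -17.7] [ -0. -10.   0.]
12.5 [ 31.1  -0.2 -21.4] [ -0.1 -12.5   0. ]
15 [ 37.8  -0.2 -24.9] [ -0.1 -15.    0. ]
17.5 [ 44.7  -0.3 -28. ] [ -0.1 -17.5   0. ]
20 [ 51.7  -0.3 -30.9] [ -0.1 -20.    0. ]
40 [110.9  -0.6 -42.2] [ -0.2 -40.    0.1]
```

Call:
arm_command --rows '[[[3,0,-2.4,0,-1.2,0],[5.8,0,-4.8,0,-2.5,0],[11.9,0,-9.3,0,-5,0],[18.1,0,-13.7,0,-7.5,0],[24.5,-0.1,-17.7,0,-10,0],[31.1,-0.2,-21.4,0,-12.5,0],[37.8,-0.2,-24.9,0,-15,0],[44.7,-0.3,-28,0,-17.5,0],[51.7,-0.3,-30.9,0,-20,0],[51.7,-0.3,-30.9,0,-20,0]]]'

```text
clock: 44.0
eef_pos: [517.7, -346.8, 180.1]
tool_rot: [-3.139, -0.171, -1.411]
force: [-1.4, 4.1, 6.6]
width: 8.6
```

```bash
python3 - <<'E'
from h import *
s=st(); print(s["qpos"].round(2),s["torque"].round(2))
arc([2.5,5,7.5,10,12.5,15,17.5,20,21])
e=get_image("scene"); crop(e,"s38",75,235,120,310,4)
E
```

```text
t 44.0 tcp [ 517.7 -346.8  180.1] rpy [-179.9   -9.8  -80.9] F [-1.4  4.1  6.6] w 8.6
[ 0.73  0.63 -0.41  1.76  0.56  0.78 -1.41] [0.71 0.4  0.05]
2.5 [ 5.8 -0.  -4.8] [-0.  -2.5  0. ]
5 [11.9 -0.1 -9.4] [-0. -5.  0.]
7.5 [ 18.1  -0.1 -13.7] [-0.  -7.5  0. ]
10 [ 24.5  -0.2 -17.7] [ -0.1 -10.    0. ]
12.5 [ 31.1  -0.2 -21.5] [ -0.1 -12.5   0. ]
15 [ 37.9  -0.3 -24.9] [ -0.1 -15.    0. ]
17.5 [ 44.8  -0.3 -28. ] [ -0.1 -17.5   0. ]
20 [ 51.8  -0.4 -30.9] [ -0.1 -20.    0. ]
21 [ 54.6  -0.4 -31.9] [ -0.1 -21.    0. ]
```

View pics/s38.png

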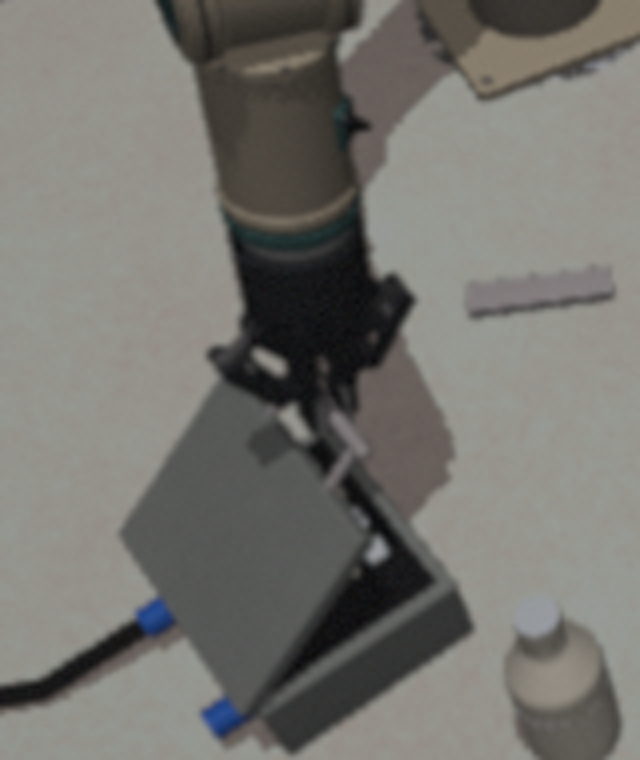

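Call:
arm_command --rows '[[[3,0,-2.4,0,-1.2,0],[5.8,0,-4.8,0,-2.5,0],[11.9,0,-9.3,0,-5,0],[18.1,0,-13.7,0,-7.5,0],[24.5,-0.1,-17.7,0,-10,0],[31.1,-0.2,-21.4,0,-12.5,0],[37.8,-0.2,-24.9,0,-15,0],[44.7,-0.3,-28,0,-17.5,0],[51.7,-0.3,-30.9,0,-20,0],[51.7,-0.3,-30.9,0,-20,0],[51.7,-0.3,-30.9,0,-20,0]]]'

```text
clock: 44.97
eef_pos: [525.1, -391.1, 219.3]
tool_rot: [3.141, 0.176, -1.408]
force: [-1.3, 1.0, 5.9]
width: 8.8
```

```bash
python3 - <<'E'
from h import *
s=st(); print(s["qpos"].round(2))
bar=s["eef_pos"]+R.from_euler("xyz",s["tool_rot"]).apply([0,0,-17]); h=bar-HING
print(bar, np.degrees(np.arctan2(h[2],h@N))-3.09, np.hypot(h[2],h@N))
e=get_image("scene"); crop(e,"s39",75,235,120,310,4)
E
```

```text
t 44.97 tcp [ 525.1 -391.1  219.3] rpy [180.   10.1 -80.7] F [-1.3  1.   5.9] w 8.8
[ 0.96  0.78 -0.59  1.37  0.28  1.22 -1.02]
[ 525.54841881 -394.06004397  236.02583493] 59.42707368014612 187.14550642043866
```

View pics/s39.png

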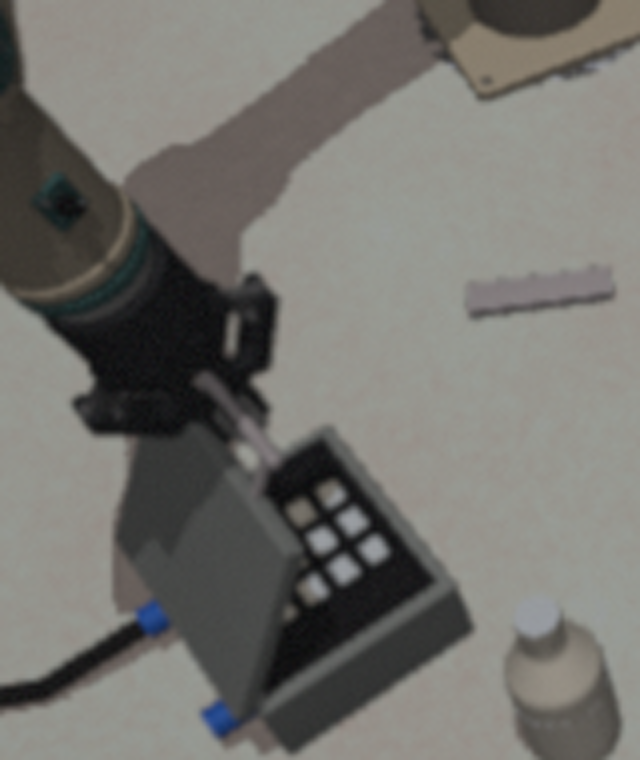

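Call:
arm_command --rows '[[[0,0,0,0,0,0],[0,0,0,0,0,0],[0,0,0,0,0,0],[0,0,0,0,0,0],[0,0,-6,0,0,0],[0,0,-16,0,0,0],[0,0,-35,0,0,0],[0,0,-65,0,0,0],[0,0,-100,0,0,0]]]' --claw -0.4

```text
clock: 45.77
eef_pos: [527.4, -408.4, 318.4]
tool_rot: [3.141, 0.176, -1.407]
force: [0.9, -1.6, -0.9]
width: 25.5
```

```bash
python3 - <<'E'
from h import *
st()
e=get_image("scene"); crop(e,"s40",75,235,120,310,4)
to([480,-60,350],[180,0,-45])
E
```

```text
t 45.77 tcp [ 527.4 -408.4  318.4] rpy [180.   10.1 -80.6] F [ 0.9 -1.6 -0.9] w 25.5
 shift [-353.8   -6.7   35.9] turn [ -3.5   9.  -35.6] rows>= 9.0
```

View pics/s40.png

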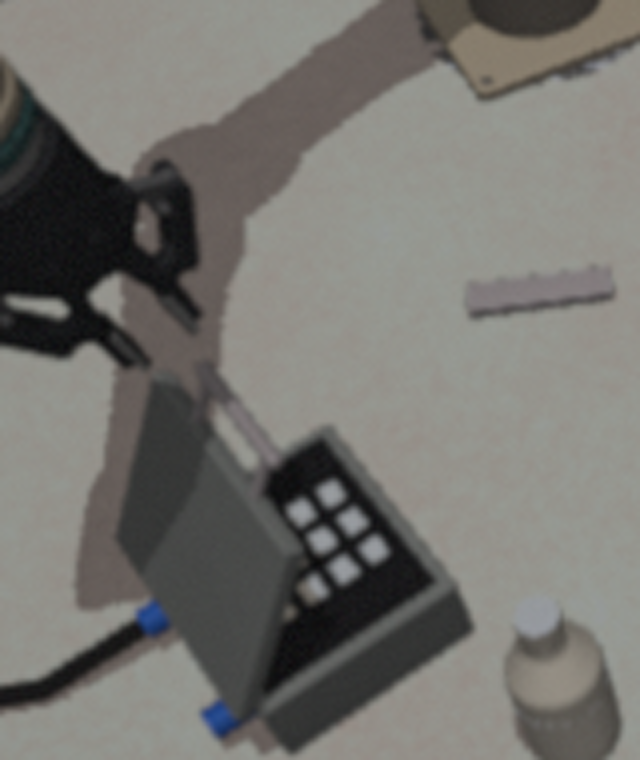

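Call:
arm_command --rows '[[[0,0,-40,0,0,0],[-10,0,-60,0,0,0],[-354,-7,0,-3.5,9,-35.6],[-354,-7,0,-3.5,9,-35.6],[-354,-7,0,-3.5,9,-35.6],[-354,-7,0,-3.5,9,-35.6],[-354,-7,0,-3.5,9,-35.6],[-354,-7,0,-3.5,9,-35.6],[-354,-7,0,-3.5,9,-35.6],[-354,-7,0,-3.5,9,-35.6],[-354,-7,0,-3.5,9,-35.6],[-354,-7,0,-3.5,9,-35.6]]]'

```text
clock: 46.82
eef_pos: [477.7, -57.9, 380.9]
tool_rot: [3.141, 0.01, -0.775]
force: [0.2, 0.1, 0.1]
width: 25.3
```

```bash
python3 - <<'E'
from h import *
st()
e=get_image("scene"); cv2.imwrite("pics/s41.png",e["pixels"][:,:,::-1]);crop(e,"s41c",95,165,185,305,6)
d=get_image("top"); cv2.imwrite("pics/t41.png",d["pixels"][:,:,::-1]);crop(d,"t41c",355,435,185,260,9)
E
```

```text
t 46.82 tcp [477.7 -57.9 380.9] rpy [180.    0.6 -44.4] F [0.2 0.1 0.1] w 25.3
```

View pics/s41.png

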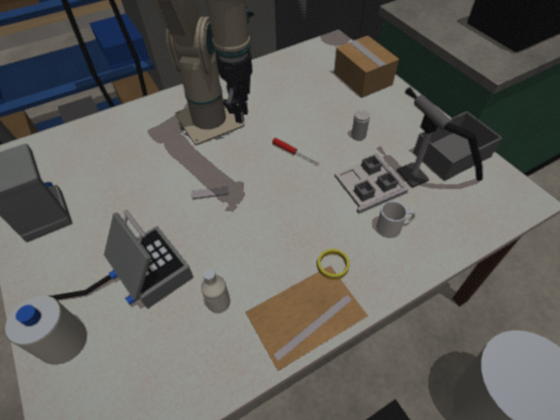

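View pics/s41c.png

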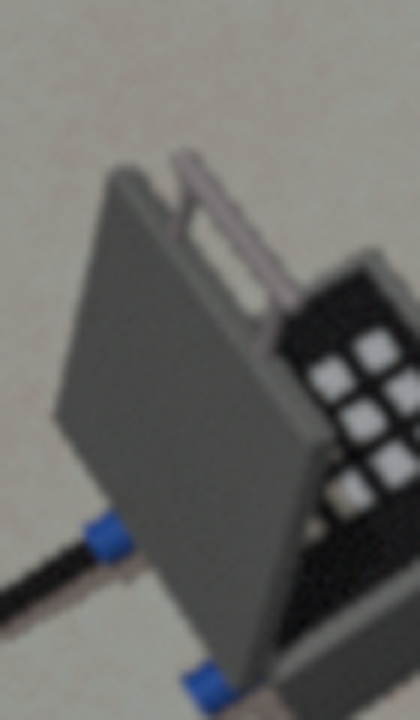

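View pics/t41c.png

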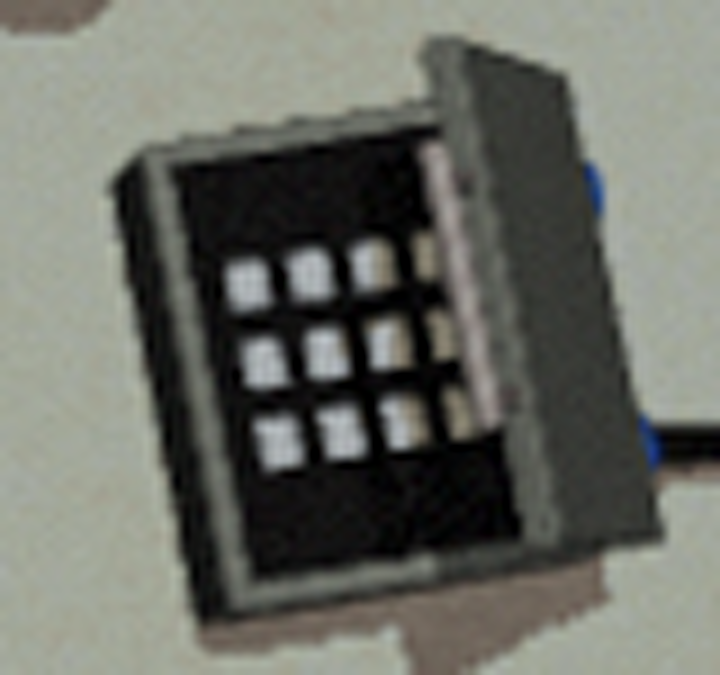

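View pics/t41.png

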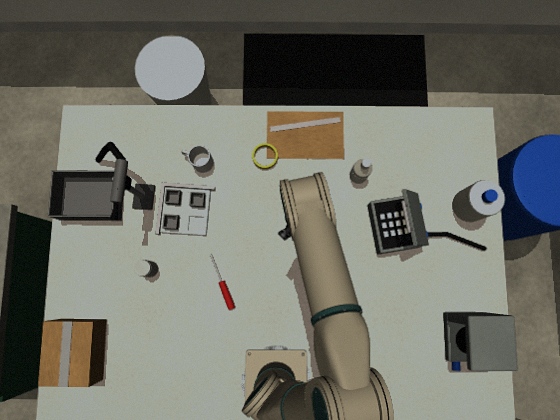

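```bash
python3 - <<'E'
from h import *
d=get_image("top"); e=get_image("scene")
w=tri(d,px([(430,145),(492,422)],(355,185),9),e,px([(292,300),(184,155)],(95,185),6)); print(w.round(1))
h=w[:,:3].mean(0)-HING; print(np.degrees(np.arctan2(h[2],h@N))-3.09,np.hypot(h[2],h@N))
a=np.radians(-3.4)
def bay(w): w=w[:,:2]-[574,323.5]; return np.c_[w@[np.cos(a),np.sin(a)],w@[-np.sin(a),np.cos(a)]].round(1)
crop(d,"t42",150,225,178,242,10)
c=cloud(d)
for p in pocket(0,(574,323.5,-3.4)),pocket(1,(574,323.5,-3.4)),pocket(2,(574,323.5,-3.4)):
    u=proj(d,[p[0],p[1],12])[0].round().astype(int); print(c[u[1]-1:u[1]+2,u[0]-1:u[0]+2,2].mean().round(1))
E
```

```text
[[ 571.1 -385.   234.8    1.7]
 [ 477.  -401.   235.     0.8]]
58.91389520416263 186.72795842614687
12.0
12.2
11.2
```

View pics/t42.png

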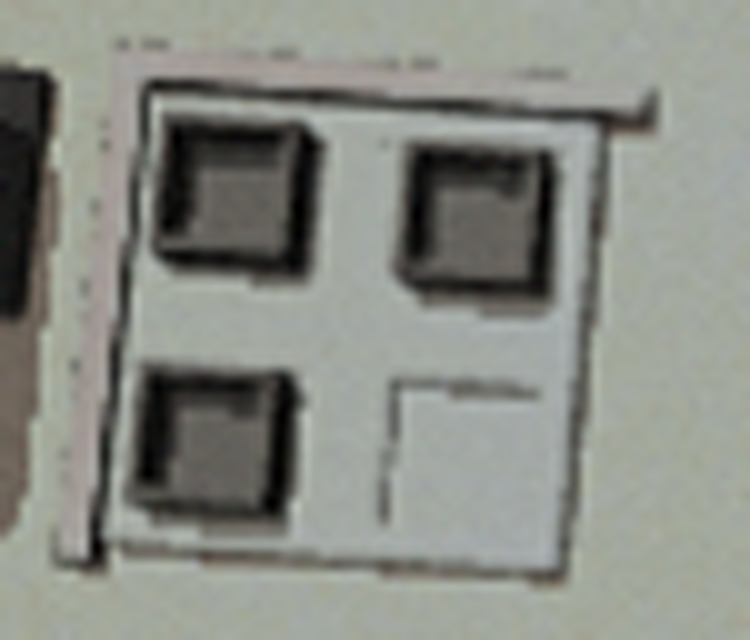

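```bash
python3 -c "
from cell import order
print(order.finish_job())"
```

```text
the job is handed in; nothing more can be done
None
```

The filling bench is ready for the potting run, and I handed the job in at about 47 s of robot time.

- **Boxes:** Three potting boxes were present, and all three are seated open side up in tray pockets 0, 1 and 2. In the last pictures their inside floors read 11 to 12 mm above the bench, against an expected 12 mm.
- **Tray:** I pushed the loaded tray into the fenced corner with open fingers. Three tray corners measured after the push were mostly within 1 to 2 mm of where the homed tray belongs. One reading was about 2.8 mm off, close to what the camera can resolve.
- **Display lid:** I raised the lid by its handle from about 9° and released it. After release, sighting the handle in both cameras gives about 59°; the arm's own position just before release gave 59.4°. It stayed put.
- **Bystanders:** The tape roll, mug, bottle and can look unmoved in the final pictures, which I judged by eye without measuring them.
- **Forces:** The wrist force readings I took stayed below about 15 N, and the arm was clear of everything at hand-in.

No check failed. The two cameras disagreed with each other by about 2 to 4 mm, and the top camera with the arm's position by about 1 to 2 mm. That is close to the stated calibration, and it did not prevent any placement.

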